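Scoop the net floats into the crock and latch the keeper bar

ROBOT

A 7-joint arm with a two-finger parallel gripper is mounted at the origin on the work surface. World frame = base frame: x ahead of the robot, y to its left, z up, the work surface at z = 0. Lengths are in m, angles in rad, forces in N, time in s.
With the tool pointing down it reaches from about 0.4 to 0.85 m from the base axis. Payload 10.4 kg.
Tool frame: the origin (TCP) lies between the finger pads; the fingertips stand 19 mm ahead of it and the grasp point (between the pads) is the TCP; z points along the fingers, y is the direction in which the jaws open and shut (so a half turn about z gives the same grasp; the last joint's range is limited). The gripper opens to 85 mm and grips with 20 to 120 N. Pads are 22 mm wide; open, the fingers measure 114 mm over their backs; the gripper's body (76 mm by 85 mm) begins 54 mm behind the grasp point. The pads swing forward as they close: fully open they stand 13 mm farther back than shut.
Start: joints at [-1.227, 0.332, -0.065, 1.46, 0.022, 1.35, -0.088], TCP at [0.224, 0.583, 0.25] pointing down, gripper open.
Joint ranges: [-2.6, 2.6], [-0.5, 2.12], [-1.47, 1.34], [0.16, 2.42], [-1.27, 4.41], [0.06, 2.06], [-2.6, 2.6]. Speed limits (rad/s): [2.22, 2.22, 2.79, 2.79, 3.14, 3.14, 3.14].

INTERFACE

Orientations are given as a unit quaternion [x, y, z, w].
In Python, from workcell import manip gives the robot as it stands.
- The arm moves only by the shell command python3 -m jog 'ROWS' [FORCE]. ROWS is JSON, a list of rows, each an object with "offset": the shift along the tool's x, y, z as a fraction of full scale, a list of three; "rotation": the turn, a rotation vector about the tool's x, y, z as a fraction of full scale, a list of three; "fingers": the opening, from -1 (shut) to 1 (fully open), so that 0 is half open. A call has 1 to 8 rows; each row shifts and turns the commanded pose from where the row before left it, along the tool's axes as they then stand; what a row does not reach is not made up. Full scale, the value 1, is 0.15 m for a shift and 2 rad for a turn. A row lasts 1/8 s, in which the tool goes at most 62.5 mm and 10.7 degrees, less where a joint would pass 70% of its speed; a pose out of reach is approached as far as the arm can. A call with a number of a shift or a turn outside -1 to 1 is refused whole. A call with a gripper value outside its range is refused whole. The fingers move at their own pace and stop on an object; FORCE is the grip in N (left out, the last holds). Time passes only in rows, so rows that do not move let the fingers close. It gives the time, the measured TCP pose, the force and the opening at its end, in the units of the state.
- manip.get_obs(): the state, without advancing time (a new reading comes with each control period).
- manip.camera(name): name is "scene" or "top"; returns the picture (420x560x3 uint8, red, green, blue); there is no depth.
- manip.camera_info(name): a dict with "mtx" (3x3 intrinsics, pixels), "xyz" and "rotation" of the camera in the world. Camera axes: x right, y down, z forward; pixel columns grow to the right and rows downward; lengths in m; the calibration is good to about 2 mm. A picture is of the moment at which its call begins. camera_info takes no time and is no camera call.
- manip.hand_in(): hands the job in, once; it reports no verdict.
Trained networks look in the newest picture that a camera, given by its name, has taken for a name from the list of things; names that differ only in an ending like _2 or _b are one class to them, and where a whole thing is asked for, a point or a joint stands for the part that bears it (a point fixed in the world has none). Each returns a list of dicts, best first, with "conf" (0 to 1); they miss things now and then, are a little off and sometimes report something else, mostly with a low value. They report only what shows in the picture. A call takes as long as a camera call. They do not tell look-alikes from the thing itself.
- manip.recognise(camera, query): "bbox" ([left, top, right, bottom] in pixels, round what is visible of it).
The state is a dict: "clock": time; "joint_pos": joint angles; "joint_velocities": joint speeds; "tau": joint torques, N m; "position": TCP position; "ee_rot": TCP orientation; "ft_force": force on the tool from outside, world axes, zero at the start; "torque": the same for the moment, N m; "grip_width": opening from 0.0 (shut) to 1.0 (fully open).
Only numpy, scipy, OpenCV 4.12 (cv2) and the standard library are available. Lean on these libraries where they do the work, as an engineer would, in place of code of your own. Each camera call takes 0.05 s, during which the arm holds its last target. There are 200 camera calls.

TASK

Using the bailer as a scoop, get all three varnished wooden net floats out of the wooden tray and tip them into the stoneware crock; do not touch the floats with the gripper and let none fall on the bench. Put the bailer down flat on the bench again, and when the floats are all in, swing the keeper bar over the crock until it snaps home in its catch. Leave the other things on the bench where they are.

Things in the scene. Friction and masses are not known exactly. Their poses are not given: they have to be found in the camera images.
- bailer: aluminium scoop with a wooden handle over its pan. Origin under the pan's middle, x towards the open lip. Pan 120 mm long (x -60 to 60), 112 wide, floor 2 thick; back wall (x -60) and sides 45 high (x 0 to 35: 25 high, none beyond). Handle: level bar 18 wide, 20 tall, from x -67 to 33, centre line 76 mm above the underside, on a 24 mm wide strut at the back. 0.2 kg. Stands on the bench
- bailer_handle (a point): the place to grip the bailer: on the handle's centre line at x -12, 76 mm above its underside
- bailer_lip (a point): middle of the front edge of the bailer's underside (x +60)
- tray: open grey driftwood tray fixed to the bench, long side along its x: outside 286 x 144 mm, 50 mm high, walls 8 mm, inside 270 x 128 mm; its inner floor lies 12 mm above the bench. Origin under its centre, on the bench
- float1: egg-shaped varnished wooden net float, 33 mm thick and 44 mm long with a dark bore; origin at its centre, its x axis along its length; at the start it lies in the tray's far (+x) half
- float2: egg-shaped varnished wooden net float, 33 mm thick and 44 mm long with a dark bore; origin at its centre, its x axis along its length; at the start it lies in the tray's far (+x) half
- float3: egg-shaped varnished wooden net float, 33 mm thick and 44 mm long with a dark bore; origin at its centre, its x axis along its length; at the start it lies in the tray's far (+x) half
- crock: grey stoneware crock on a fixed dark wooden cradle (150 mm in x, 225 in y, 12 thick). Origin on the bench under the crock's centre. Outside 140 mm across, inner radius 64 (58 at the floor), rim 97 and inner floor 18 above the bench. Steel hinge post at y +90 (120 high); catch post at y -92 (85 high, stop plate to 118, sprung brass roller at its -x side). Keeper bar opens to -x
- crock_mouth (a point): centre of the crock's mouth, at rim height (97 mm above the bench)
- keeper_hinge (a point): on the vertical axis of the keeper bar's hinge, at the bar's height (110 mm above the bench)
- keeper_peg (a point): top centre of the upright wooden peg on the keeper bar, 170 mm above the bench; the peg is 18 mm thick, stands 58 mm above the bar, 145 mm from the hinge axis. The steel bar is 188 mm long, 16 wide, 101 to 112 mm above the bench, with a 60 mm disc at its middle
- keeper (a joint): angle of the keeper bar in rad: 0 = shut across the crock along its -y, against the stop; it grows as the bar swings towards the crock's -x (pi/2: the bar points to -x from the hinge). It stays where it is left. The sprung roller resists (about 5 N at the bar's end) from 0.09 to 0.05 and holds the bar below that
- compass: brass pocket compass, 72 mm across, 23 mm high, near the crock's cradle, to be left alone
- boathook: black iron boathook tip, 150 mm long along its x, 26 mm high, beyond the crock, to be left alone
- mug: grey stoneware mug, 76 mm across, 85 mm high, handle at its +y, behind the bailer, to be left alone
- needle: flat wooden netting needle, 200 mm long, 6 mm thick, to be left alone
- spanner: steel spanner, 170 mm long, lying flat, to be left alone
- jar: amber glass jar, 72 mm across, 95 mm high, to be left alone
- sinker: conical lead sinker, 72 mm across, 64 mm high, to be left alone
- bobbin: dark wooden bobbin, 70 mm across, 76 mm high, to be left alone
Mind the look-alikes: they are no part of the job. What is shaped like the float3 but turquoise is not meant.

How it is judged:
On the way, in this order (a step that is already met when the one before it is completed fails the run):
1. all three floats lie in the crock while the keeper bar is still open (horizontal distance between each of float1, float2, float3 and crock_mouth below 0.06 m and height (world z) of each of float1, float2, float3 below 0.095 m and value of joint keeper above 0.5 rad), for 0.2 s.
2. the keeper bar is shut in its catch (value of joint keeper below 0.045 rad), for 0.2 s.
At the end, for the whole second after the job is handed in: All three floats are at rest inside the crock (centres within 60 mm of its axis and below the rim), the keeper bar is shut in its catch (less than 0.045 rad open), and the bailer rests flat on the bench (underside within 6 mm of it, tilt under 0.1 rad), released (horizontal distance between each of float1, float2, float3 and crock_mouth below 0.06 m and height (world z) of each of float1, float2, float3 below 0.095 m and value of joint keeper below 0.045 rad and height (world z) of bailer below 0.006 m and angle between bailer's own z axis and vertical below 0.1 rad and linear speed of bailer below 0.03 m/s and linear speed of each of float1, float2, float3 below 0.05 m/s); the robot touches nothing.
It fails at once if the gripper touches a float (contact force between the fingers and float1 above 0.3 N or contact force between the fingers and float2 above 0.3 N or contact force between the fingers and float3 above 0.3 N).
It fails at once if a float falls on the bench (height (world z) of any of float1, float2, float3 below 0.0245 m).
It fails at once if one of the other things is shifted by more than 30 mm (distance of any of compass, boathook, mug, needle, spanner, jar, sinker, bobbin from where it was at the start of the episode above 0.03 m).
It also fails if it takes over 72 s, if anything falls off the work surface, if the arm or the gripper's body presses on something with over 40 N, if the wrist force passes 120 N, or if a joint passes its speed limit or range.

## Working session

There is one attempt and no reset: what is moved stays moved. The work goes in short steps, Python scripts to look and compute and a shell command to move; the robot and the scene stay as the last step left them, time stands still between calls to the robot, and variables do not carry over. Pictures are saved under pics/ and viewed, about 8 in all and at most 12, crops included, and the job is handed in when it is done.

```bash
mkdir -p pics; ls; cat > h.py <<'E'
import numpy as np, cv2
from workcell import manip
from scipy.spatial.transform import Rotation as R
def snap(name,fn=None):
    im=manip.camera(name)
    if fn: cv2.imwrite('pics/'+fn,cv2.cvtColor(np.ascontiguousarray(im),cv2.COLOR_RGB2BGR))
    return im
def cam(name):
    i=manip.camera_info(name); r=np.array(i['rotation'])
    if r.shape!=(3,3): r=R.from_quat(r).as_matrix()
    return np.array(i['mtx']),np.array(i['xyz']),r
def px2w(name,u,v,z):
    K,t,r=cam(name); d=r@np.linalg.solve(K,[u,v,1.]); return t+d*(z-t[2])/d[2]
def w2px(name,p):
    K,t,r=cam(name); q=K@(r.T@(np.array(p)-t)); return q[:2]/q[2]
E
python3 - <<'E'
from h import *
for c in('scene','top'):
    snap(c,c+'0.png'); print(c,*[x.round(3).tolist() for x in cam(c)])
    for q in ['bailer','tray','float1','crock','keeper_peg','keeper','mug','needle','spanner','jar','sinker','bobbin','compass','boathook']:
        print(q,[(np.round(d['bbox']).astype(int).tolist(),round(d['conf'],2)) for d in manip.recognise(c,q)][:5])
print(manip.get_obs())
E
```

```text
pics
scene [[481.527, 0.0, 276.268], [0.0, 481.527, 206.621], [0.0, 0.0, 1.0]] [1.729, 0.271, 1.336] [[-0.22, 0.682, -0.698], [0.975, 0.15, -0.162], [-0.006, -0.716, -0.698]]
bailer [([267, 266, 290, 285], 0.66), ([189, 204, 221, 244], 0.63), ([139, 176, 162, 203], 0.44), ([373, 194, 389, 240], 0.37), ([268, 247, 284, 263], 0.29)]
tray [([245, 202, 306, 267], 0.57)]
float1 [([253, 234, 263, 243], 0.62), ([245, 276, 258, 280], 0.55), ([269, 247, 280, 260], 0.39)]
crock [([313, 195, 389, 272], 0.77)]
keeper_peg [([375, 198, 389, 238], 0.78)]
keeper [([373, 193, 386, 239], 0.58)]
mug [([188, 187, 218, 214], 0.78)]
needle [([384, 192, 393, 214], 0.67)]
spanner []
jar [([139, 180, 160, 206], 0.58)]
sinker [([416, 209, 434, 232], 0.62)]
bobbin [([268, 266, 288, 284], 0.71)]
compass [([328, 211, 342, 227], 0.49)]
boathook [([323, 262, 368, 282], 0.53)]
top [[511.434, 0.0, 271.33], [0.0, 511.434, 210.678], [0.0, 0.0, 1.0]] [0.334, 0.027, 1.528] [[-0.004, -0.988, 0.155], [-1.0, 0.001, -0.023], [0.023, -0.155, -0.988]]
bailer [([338, 187, 382, 232], 0.8), ([285, 191, 292, 204], 0.43)]
tray [([
[... 628 characters left out ...]

{'clock': 1.5, 'joint_pos': array([-1.22657829,  0.33218471, -0.06469742,  1.46011718,  0.02159527,
        1.34987547, -0.08852485]), 'joint_velocities': array([ 0.00166727, -0.00119335, -0.00170341,  0.00170691, -0.00037974,
        0.00066109, -0.00052715]), 'tau': array([-1.57384093e-04, -6.25230002e+01,  4.87123593e-02, -3.91825032e+01,
        1.63969881e-02,  1.88564336e-03,  1.74936707e-05]), 'position': array([0.22414463, 0.58344577, 0.25033885]), 'ee_rot': array([ 1.82394621e-01,  9.83225406e-01,  5.55906355e-05, -1.94107136e-06]), 'ft_force': array([-0.59492503,  0.39714347, -0.38569045]), 'torque': array([-0.0064834 ,  0.05303282,  0.03725393]), 'grip_width': 0.9999998325803822}
```

```bash
python3 - <<'E'
import cv2
im=cv2.imread('pics/top0.png')[120:350,110:410]
cv2.imwrite('pics/a.png',cv2.resize(im,None,fx=2.6,fy=2.6,interpolation=cv2.INTER_CUBIC))
im=cv2.imread('pics/scene0.png')[160:300,130:400]
cv2.imwrite('pics/b.png',cv2.resize(im,None,fx=2.9,fy=2.9,interpolation=cv2.INTER_CUBIC))
E
```

```text
(no output)
```

View pics/a.png

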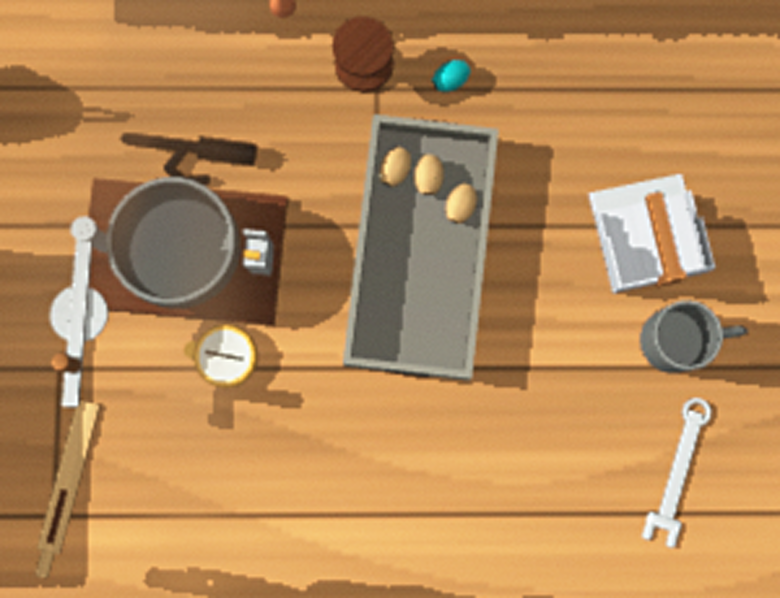

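View pics/b.png

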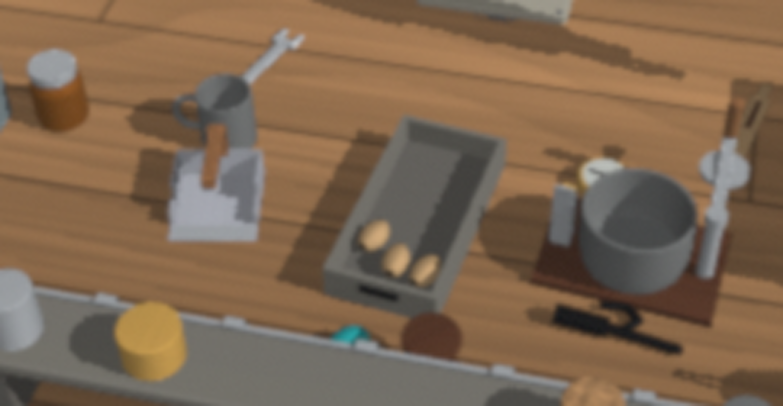

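```bash
python3 - <<'E'
from h import *
def P(l,z,lab):
    w=[px2w('top',110+u/2.6-.3,120+v/2.6-.3,z)[:2] for u,v in l]; print(lab,np.round(w,4).tolist()); return np.array(w)
t=P([(376,117),(497,130),(471,379),(345,366)],.05,'tray rim'); print(t.mean(0),np.linalg.norm(t-np.roll(t,1,0),axis=1),np.degrees(np.arctan2(*(t[0]-t[3])[::-1])))
P([(172,241)],.097,'crock c'); P([(236,241),(108,241),(172,303),(172,179)],.097,'rim')
P([(85,228)],.12,'hinge'); P([(60,362)],.17,'peg'); P([(257,252)],.1,'catch'); P([(70,404)],.11,'barend')
P([(396,165),(428,174),(461,203)],.0285,'floats')
a=P([(652,194),(672,281)],.08,'handle'); print(np.degrees(np.arctan2(*(a[0]-a[1])[::-1])),np.linalg.norm(a[0]-a[1]))
P([(590,192),(683,176)],.002,'lip');P([(616,291),(715,268)],.045,'back rim')
P([(683,336)],.085,'mug');P([(225,355)],.02,'compass');P([(363,50)],.076,'bobbin');
P([(68,480)],.0,'needle');P([(453,74)],.015,'turq');P([(125,140),(255,155),(205,180)],.02,'boathook')
P([(697,410),(660,530)],.0,'spanner')
E
```

```text
tray rim [[0.7034, 0.0431], [0.6884, -0.095], [0.4056, -0.0624], [0.4203, 0.0771]]
[ 0.55442488 -0.00928765] [0.28514468 0.1388721  0.28470078 0.14029823] -6.8519474722235465
crock c [[0.5533, 0.2636]]
rim [[0.5532, 0.1944], [0.5533, 0.3327], [0.4857, 0.2619], [0.6218, 0.2653]]
hinge [[0.5638, 0.3526]]
peg [[0.4181, 0.3615]]
catch [[0.5407, 0.1712]]
barend [[0.3777, 0.3641]]
floats [[0.6521, 0.0203], [0.6416, -0.0165], [0.6077, -0.0542]]
handle [[0.6084, -0.2643], [0.5109, -0.2833]]
11.07180212612123 0.09935447131562415
lip [[0.6256, -0.2071], [0.6448, -0.3173]]
back rim [[0.5039, -0.2271], [0.5299, -0.3402]]
mug [[0.4499, -0.2923]]
compass [[0.4348, 0.2135]]
bobbin [[0.7746, 0.0576]]
needle [[0.2963, 0.3894]]
turq [[0.7642, -0.0469]]
boathook [[0.6832, 0.3333], [0.6656, 0.1832], [0.6361, 0.2402]]
spanner [[0.3719, -0.3243], [0.2376, -0.2774]]
```

```bash
cat >> h.py <<'E'
def pose():
    o=manip.get_obs(); return np.array(o['position']),R.from_quat(o['ee_rot'])
def Rt(yaw,lipup=0.):  # deg; tool x along bailer's x
    return R.from_euler('z',yaw,degrees=True)*R.from_euler('x',180,degrees=True)*R.from_euler('y',lipup,degrees=True)
def plan(p1,R1,N=None,start=None):
    p0,R0=start or pose(); w=(R0.inv()*R1).as_rotvec()
    n=N or int(max(np.ceil(np.linalg.norm(w)/.18),np.ceil(np.linalg.norm(p1-p0)/.06),1))
    r=R.from_rotvec(w/n); S=sum((r**k).as_matrix() for k in range(n)) 
    d=np.linalg.solve(S,R0.inv().apply(p1-p0))
    print('n',n,'offset',np.round(d/.15,3).tolist(),'rot',np.round(w/n/2,4).tolist(), 'mm/row %.0f deg/row %.1f'%(1e3*np.linalg.norm(d),np.degrees(np.linalg.norm(w/n))))
    return p1,R1
E
python3 - <<'E'
from h import *
plan(np.array([.5645,-.273,.16]),Rt(11),21)
E
```

```text
n 21 offset [-0.361, 0.154, 0.029] rot [0.0, -0.0, 0.0615] mm/row 59 deg/row 7.0
```

```bash
r='{"offset":[-0.361,0.154,0.029],"rotation":[0,0,0.0615],"fingers":1}' ; 
python3 -m jog '[{"offset":[-0.361,0.154,0.029],"rotation":[0,0,0.0615],"fingers":1},{"offset":[-0.361,0.154,0.029],"rotation":[0,0,0.0615],"fingers":1},{"offset":[-0.361,0.154,0.029],"rotation":[0,0,0.0615],"fingers":1},{"offset":[-0.361,0.154,0.029],"rotation":[0,0,0.0615],"fingers":1}]'
python3 -c "
from h import *
plan(np.array([.5645,-.273,.16]),Rt(11),17); print(manip.get_obs()['joint_pos'].round(2))"
```

```text
clock: 2.0
position: [0.4564, 0.5488, 0.2326]
ee_rot: [0.418, 0.909, 0.0, -0.0]
ft_force: [-0.5, -0.0, -0.3]
grip_width: 1.002
n 17 offset [-0.361, 0.154, 0.028] rot [-0.0, -0.0, 0.0614] mm/row 59 deg/row 7.0
[-1.01  0.54  0.11  1.22 -0.06  1.39 -0.2 ]
```

```bash

python3 -m jog '[{"offset":[-0.361,0.154,0.028],"rotation":[0,0,0.0614],"fingers":1},{"offset":[-0.361,0.154,0.028],"rotation":[0,0,0.0614],"fingers":1},{"offset":[-0.361,0.154,0.028],"rotation":[0,0,0.0614],"fingers":1},{"offset":[-0.361,0.154,0.028],"rotation":[0,0,0.0614],"fingers":1},{"offset":[-0.361,0.154,0.028],"rotation":[0,0,0.0614],"fingers":1},{"offset":[-0.361,0.154,0.028],"rotation":[0,0,0.0614],"fingers":1},{"offset":[-0.361,0.154,0.028],"rotation":[0,0,0.0614],"fingers":1},{"offset":[-0.361,0.154,0.028],"rotation":[0,0,0.0614],"fingers":1}]'
python3 -m jog '[{"offset":[-0.361,0.154,0.028],"rotation":[0,0,0.0614],"fingers":1},{"offset":[-0.361,0.154,0.028],"rotation":[0,0,0.0614],"fingers":1},{"offset":[-0.361,0.154,0.028],"rotation":[0,0,0.0614],"fingers":1},{"offset":[-0.361,0.154,0.028],"rotation":[0,0,0.0614],"fingers":1},{"offset":[-0.361,0.154,0.028],"rotation":[0,0,0.0614],"fingers":1},{"offset":[-0.361,0.154,0.028],"rotation":[0,0,0.0614],"fingers":1},{"offset":[-0.361,0.154,0.028],"rotation":[0,0,0.0614],"fingers":1},{"offset":[-0.361,0.154,0.028],"rotation":[0,0,0.0614],"fingers":1}]'
python3 -m jog '[{"offset":[-0.361,0.154,0.028],"rotation":[0,0,0.0614],"fingers":1},{"offset":[0,0,0],"rotation":[0,0,0],"fingers":1}]'
python3 -c "
from h import *
plan(np.array([.5645,-.273,.076]),Rt(11)); print(manip.get_obs()['joint_pos'].round(2))"
```

```text
clock: 3.0
position: [0.7419, 0.197, 0.1988]
ee_rot: [0.797, 0.604, -0.0, -0.0]
ft_force: [0.7, 0.9, 0.3]
grip_width: 1.002
clock: 4.0
position: [0.6077, -0.2357, 0.1656]
ee_rot: [0.988, 0.156, 0.0, 0.0]
ft_force: [-0.4, -0.8, 1.0]
grip_width: 1.003
clock: 4.25
position: [0.5606, -0.2776, 0.1618]
ee_rot: [0.996, 0.093, -0.001, 0.0]
ft_force: [0.5, 0.8, 0.1]
grip_width: 1.004
n 2 offset [0.016, -0.013, 0.286] rot [0.0002, 0.0003, -0.0015] mm/row 43 deg/row 0.2
[-0.14  0.46  0.7   1.6  -0.31  1.19 -0.77]
```

```bash

python3 -m jog '[{"offset":[0.016,-0.013,0.143],"rotation":[0,0,0],"fingers":1},{"offset":[0.016,-0.013,0.143],"rotation":[0,0,0],"fingers":1},{"offset":[0,0,0.143],"rotation":[0,0,-0.0015],"fingers":1},{"offset":[0,0,0.143],"rotation":[0,0,-0.0015],"fingers":1},{"offset":[0,0,0],"rotation":[0,0,0],"fingers":1}]' 80
python3 - <<'E'
from h import *
print(pose()[0], pose()[1].as_matrix()[:,0])
im=snap('top'); cv2.imwrite('pics/c.png',cv2.cvtColor(cv2.resize(im[150:270,300:430],None,fx=4,fy=4,interpolation=cv2.INTER_CUBIC),cv2.COLOR_RGB2BGR))
im=snap('scene'); cv2.imwrite('pics/c2.png',cv2.cvtColor(cv2.resize(im[150:270,150:280],None,fx=4,fy=4,interpolation=cv2.INTER_CUBIC),cv2.COLOR_RGB2BGR))
cv2.imwrite('pics/c.png',cv2.resize(np.hstack([cv2.imread('pics/c.png'),cv2.imread('pics/c2.png')]),None,fx=.76,fy=.76))
E
```

```text
clock: 4.88
position: [0.5675, -0.2677, 0.0735]
ee_rot: [0.995, 0.1, -0.002, -0.001]
ft_force: [-0.5, -0.3, -0.2]
grip_width: 1.0
[ 0.56749962 -0.26766621  0.07348015] [ 0.97980579  0.19992654 -0.00316   ]
```

View pics/c.png

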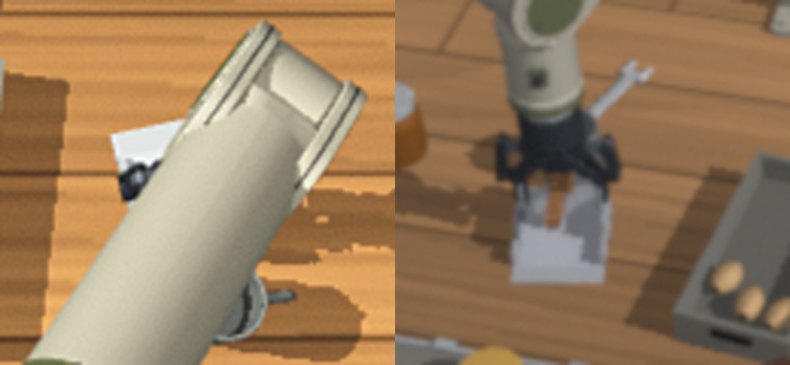

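```bash

python3 -m jog '[{"offset":[-0.01,0.03,-0.016],"rotation":[0.001,-0.001,0],"fingers":-1},{"offset":[0,0,0],"rotation":[0,0,0],"fingers":-1},{"offset":[0,0,0],"rotation":[0,0,0],"fingers":-1},{"offset":[0,0,0],"rotation":[0,0,0],"fingers":-1},{"offset":[0,0,0],"rotation":[0,0,0],"fingers":-1},{"offset":[0,0,0],"rotation":[0,0,0],"fingers":-1}]' 80
python3 -c "
from h import *
p,r=pose();print(p,r.as_matrix().round(3).tolist())"
```

```text
clock: 5.72
position: [0.5684, -0.273, 0.0785]
ee_rot: [0.995, 0.1, -0.001, -0.001]
ft_force: [0.3, -0.1, 4.7]
grip_width: 0.197
[ 0.5684046  -0.27296694  0.07847995] [[0.98, 0.2, -0.002], [0.2, -0.98, 0.001], [-0.001, -0.002, -1.0]]
```

```bash

python3 -m jog '[{"offset":[0,0,-0.15],"rotation":[0,0,0],"fingers":-1},{"offset":[0,0,-0.25],"rotation":[0,0,0],"fingers":-1},{"offset":[0,0,-0.25],"rotation":[0,0,0],"fingers":-1},{"offset":[0,0,-0.15],"rotation":[0,0,0],"fingers":-1},{"offset":[0,0,0],"rotation":[0,0,0],"fingers":-1}]' 80
python3 -c "
from h import *
p,r=pose();print(p,r.as_matrix().round(3).tolist())
plan(np.array([.4898,-.0017,.19]),Rt(-6.7),8)"
```

```text
clock: 6.35
position: [0.5688, -0.2732, 0.199]
ee_rot: [0.995, 0.1, -0.0, -0.001]
ft_force: [0.2, -0.5, -2.0]
grip_width: 0.194
[ 0.56875564 -0.27319587  0.19898816] [[0.98, 0.2, -0.0], [0.2, -0.98, 0.001], [-0.0, -0.001, -1.0]]
n 8 offset [-0.052, -0.231, 0.008] rot [-0.0001, 0.0, 0.0199] mm/row 36 deg/row 2.3
```

```bash

python3 -m jog '[{"offset":[-0.052,-0.231,0.008],"rotation":[0,0,0.0199],"fingers":-1},{"offset":[-0.052,-0.231,0.008],"rotation":[0,0,0.0199],"fingers":-1},{"offset":[-0.052,-0.231,0.008],"rotation":[0,0,0.0199],"fingers":-1},{"offset":[-0.052,-0.231,0.008],"rotation":[0,0,0.0199],"fingers":-1},{"offset":[-0.052,-0.231,0.008],"rotation":[0,0,0.0199],"fingers":-1},{"offset":[-0.052,-0.231,0.008],"rotation":[0,0,0.0199],"fingers":-1},{"offset":[-0.052,-0.231,0.008],"rotation":[0,0,0.0199],"fingers":-1},{"offset":[-0.052,-0.231,0.008],"rotation":[0,0,0.0199],"fingers":-1}]'
python3 -m jog '[{"offset":[0,0,0],"rotation":[0,0,0],"fingers":-1}]'
python3 - <<'E'
from h import *
p,r=pose();print(p,r.as_matrix().round(3).tolist(),manip.get_obs()['joint_pos'].round(2))
plan(np.array([.4898,-.0017,.19]),Rt(-6.7))
a=snap('top')[150:290,220:350]; b=snap('scene')[150:290,220:350]
im=cv2.resize(np.hstack([a,b]),None,fx=3,fy=3,interpolation=cv2.INTER_CUBIC)
cv2.imwrite('pics/d.png',cv2.cvtColor(im,cv2.COLOR_RGB2BGR))
# predicted corner pixels
for n,q in dict(lipL=(60,56,0),lipR=(60,-56,0),backL=(-60,56,45),backR=(-60,-56,45)).items():
    w=p+r.apply(np.array([q[0]+10,-q[1],78.5-q[2]])/1e3); print(n,(w2px('scene',w)-[220,150])*3+[390,0],(w2px('top',w)-[220,150])*3)
E
```

```text
clock: 7.35
position: [0.4879, -0.0, 0.1875]
ee_rot: [0.998, -0.059, -0.002, -0.0]
ft_force: [-0.2, 0.7, -2.3]
grip_width: 0.196
clock: 7.48
position: [0.4879, 0.0017, 0.1874]
ee_rot: [0.998, -0.056, -0.003, -0.001]
ft_force: [-0.5, -0.5, -2.0]
grip_width: 0.198
[0.48791172 0.00170858 0.18739453] [[0.994, -0.112, -0.005], [-0.112, -0.994, 0.002], [-0.005, -0.001, -1.0]] [-0.69  0.07  0.63  1.92 -0.05  1.17 -1.73]
n 1 offset [0.015, 0.021, -0.017] rot [-0.0006, 0.0026, 0.0023] mm/row 5 deg/row 0.4
lipL [599.14236042 213.29962067] [ 95.14773622 174.49617216]
lipR [510.31648383 191.65281313] [213.94931357 187.69307714]
backL [630.14267007 120.04775   ] [ 79.17457762 297.60495375]
backR [543.29352721 100.40168509] [203.50138042 311.34829646]
```

View pics/d.png

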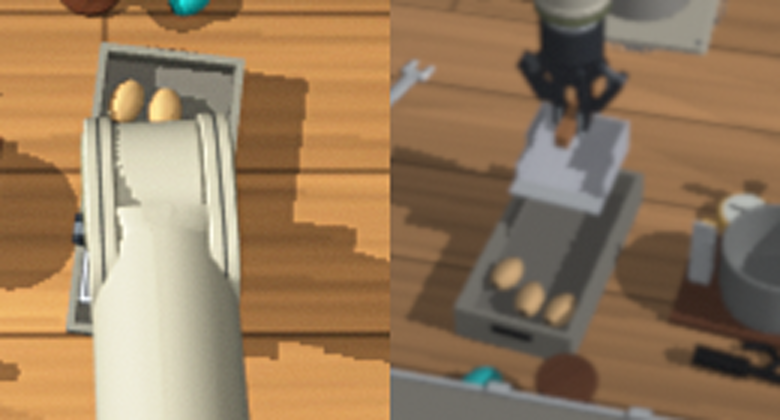

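```bash

python3 -m jog '[{"offset":[0.015,0.021,0.05],"rotation":[-0.0006,-0.009,0.0023],"fingers":-1},{"offset":[0,0,0.14],"rotation":[0,-0.006,0],"fingers":-1},{"offset":[0,0,0.14],"rotation":[0,0,0],"fingers":-1},{"offset":[0,0,0.14],"rotation":[0,0,0],"fingers":-1},{"offset":[0,0,0.12],"rotation":[0,0,0],"fingers":-1},{"offset":[0,0,0],"rotation":[0,0,0],"fingers":-1}]'
python3 - <<'E'
from h import *
p,r=pose();print(p,r.as_matrix().round(3).tolist())
print('lip',p+r.apply([.07,0,.0785]),'back',p+r.apply([-.05,0,.0785]))
plan(np.array([.4898,-.0017,.093]),Rt(-6.7,-2))
E
```

```text
clock: 8.32
position: [0.4872, -0.0053, 0.0983]
ee_rot: [0.998, -0.061, -0.018, -0.0]
ft_force: [0.4, -0.1, -1.4]
grip_width: 0.195
[ 0.48721727 -0.00532239  0.09833369] [[0.992, -0.123, -0.036], [-0.123, -0.992, 0.002], [-0.036, 0.002, -0.999]]
lip [ 0.55378106 -0.01371239  0.01733295] back [0.43476692 0.00100084 0.02170976]
n 1 offset [0.015, -0.026, 0.035] rot [0.0009, 0.0008, -0.003] mm/row 7 deg/row 0.4
```

```bash

python3 -m jog '[{"offset":[0.015,-0.02,0.03],"rotation":[0.0009,0.0008,-0.003],"fingers":-1},{"offset":[0,0,0.0],"rotation":[0,0,0],"fingers":-1}]'
python3 -m jog '[{"offset":[0.1,0,-0.0036],"rotation":[0,0,0],"fingers":-1},{"offset":[0.1,0,-0.0036],"rotation":[0,0,0],"fingers":-1},{"offset":[0.1,0,-0.0036],"rotation":[0,0,0],"fingers":-1},{"offset":[0.1,0,-0.0036],"rotation":[0,0,0],"fingers":-1},{"offset":[0.1,0,-0.0036],"rotation":[0,0,0],"fingers":-1},{"offset":[0.1,0,-0.0036],"rotation":[0,0,0],"fingers":-1}]'
python3 - <<'E'
from h import *
p,r=pose();print(p,r.as_matrix().round(3).tolist())
l=p+r.apply([.07,0,.0785]); u=np.array([.9932,-.1167,0]); d=l-[.5544,-.0093,0]
print('lip',l,'tray x,y',d@u,d@[.1167,.9932,0],'back',p+r.apply([-.05,0,.0785]))
E
```

```text
clock: 8.57
position: [0.4915, -0.0015, 0.0961]
ee_rot: [0.998, -0.058, -0.015, -0.002]
ft_force: [-0.2, -0.2, -1.8]
grip_width: 0.194
clock: 9.32
position: [0.582, -0.0121, 0.0967]
ee_rot: [0.998, -0.058, -0.015, -0.002]
ft_force: [-0.3, 0.2, -2.7]
grip_width: 0.194
[ 0.58203598 -0.01212382  0.09667406] [[0.993, -0.115, -0.03], [-0.115, -0.993, 0.006], [-0.03, -0.002, -1.0]]
lip [ 0.64919827 -0.01972266  0.01609035] tray x,y 0.09536996590748276 0.0007111677924001322 back [ 0.53004934 -0.00592679  0.01972449]
```

```bash

python3 -m jog '[{"offset":[0.0,0,0.022],"rotation":[0,0,0],"fingers":-1},{"offset":[0,0,0.0],"rotation":[0,0,0],"fingers":-1}]'
python3 - <<'E'
from h import *
p,r=pose();l=p+r.apply([.07,0,.0785]);print(l)
b=snap('scene')[190:290,220:340]
cv2.imwrite('pics/e.png',cv2.cvtColor(cv2.resize(b,None,fx=5,fy=5,interpolation=cv2.INTER_CUBIC),cv2.COLOR_RGB2BGR))
E
```

```text
clock: 9.57
position: [0.5801, -0.0121, 0.0928]
ee_rot: [0.998, -0.058, -0.016, -0.002]
ft_force: [-0.4, 1.0, -2.2]
grip_width: 0.195
[ 0.64715313 -0.01980198  0.01207767]
```

View pics/e.png

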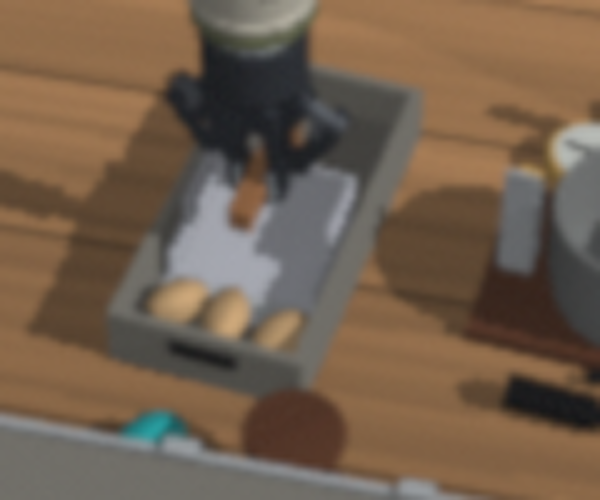

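```bash

python3 -m jog '[{"offset":[0.1,0,-0.003],"rotation":[0,0,0],"fingers":-1},{"offset":[0.1,0,-0.003],"rotation":[0,0,0],"fingers":-1},{"offset":[0.08,0,-0.003],"rotation":[0,0,0],"fingers":-1},{"offset":[0,0,0],"rotation":[0,0,0],"fingers":-1}]'
python3 - <<'E'
from h import *
p,r=pose();l=p+r.apply([.07,0,.0785]);d=l-[.5544,-.0093,0];print(l,d@[.9932,-.1167,0],d@[.1167,.9932,0])
b=snap('scene')[190:290,220:340]
cv2.imwrite('pics/f.png',cv2.cvtColor(cv2.resize(b,None,fx=5,fy=5,interpolation=cv2.INTER_CUBIC),cv2.COLOR_RGB2BGR))
E
```

```text
clock: 10.12
position: [0.6201, -0.016, 0.0931]
ee_rot: [0.998, -0.058, -0.018, -0.003]
ft_force: [-11.3, 2.6, 6.0]
grip_width: 0.195
[ 0.68679776 -0.02346532  0.01208514] 0.13315054391154 0.0013818198791983038
```

View pics/f.png

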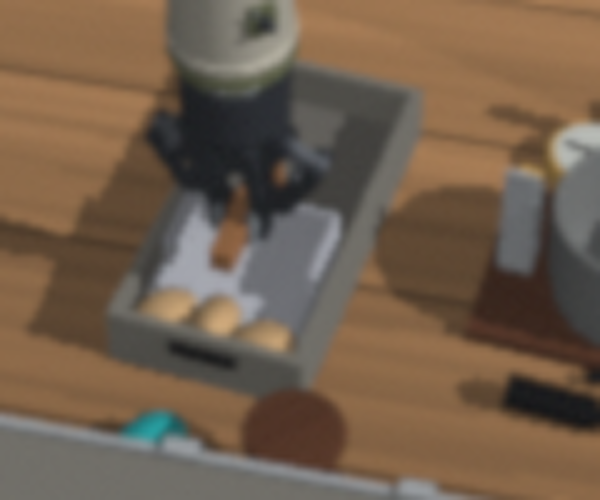

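```bash

python3 - <<'E'
from h import *
p,r=pose();c=[-.05,0,.0785]; r1=Rt(-6.7,28); b=p+r.apply(c); print(b)
p1=b+[-.002,0,.003]-r1.apply(c); print(p1); plan(p1,r1,8)
E
```

```text
[ 0.56767665 -0.00963147  0.01645127]
[ 0.5729207  -0.01048245  0.11223623]
n 8 offset [-0.036, -0.0, -0.024] rot [-0.0002, 0.0328, 0.0] mm/row 6 deg/row 3.8
```

```bash

python3 -m jog '[{"offset":[-0.036,0,-0.024],"rotation":[0,0.0328,0],"fingers":-1},{"offset":[-0.036,0,-0.024],"rotation":[0,0.0328,0],"fingers":-1},{"offset":[-0.036,0,-0.024],"rotation":[0,0.0328,0],"fingers":-1},{"offset":[-0.036,0,-0.024],"rotation":[0,0.0328,0],"fingers":-1},{"offset":[-0.036,0,-0.024],"rotation":[0,0.0328,0],"fingers":-1},{"offset":[-0.036,0,-0.024],"rotation":[0,0.0328,0],"fingers":-1},{"offset":[-0.036,0,-0.024],"rotation":[0,0.0328,0],"fingers":-1},{"offset":[-0.036,0,-0.024],"rotation":[0,0.0328,0],"fingers":-1}]'
python3 -m jog '[{"offset":[0,0,0],"rotation":[0,0,0],"fingers":-1},{"offset":[0,0,0],"rotation":[0,0,0],"fingers":-1},{"offset":[0,0,0],"rotation":[0,0,0],"fingers":-1}]'
python3 - <<'E'
from h import *
p,r=pose();print(r.as_matrix().round(3).tolist(),manip.get_obs()['joint_pos'].round(2))
b=snap('scene')[190:290,220:340]
cv2.imwrite('pics/g.png',cv2.cvtColor(cv2.resize(b,None,fx=5,fy=5,interpolation=cv2.INTER_CUBIC),cv2.COLOR_RGB2BGR))
E
```

```text
clock: 11.18
position: [0.5743, -0.0114, 0.1127]
ee_rot: [0.968, -0.057, 0.245, 0.013]
ft_force: [-0.2, -0.5, -2.6]
grip_width: 0.194
clock: 11.55
position: [0.5757, -0.0117, 0.1131]
ee_rot: [0.968, -0.057, 0.244, 0.013]
ft_force: [-0.3, -0.2, -3.1]
grip_width: 0.193
[[0.875, -0.116, 0.471], [-0.103, -0.993, -0.053], [0.474, -0.002, -0.881]] [-0.83  0.08  0.74  2.19  0.12  0.41 -1.89]
```

View pics/g.png

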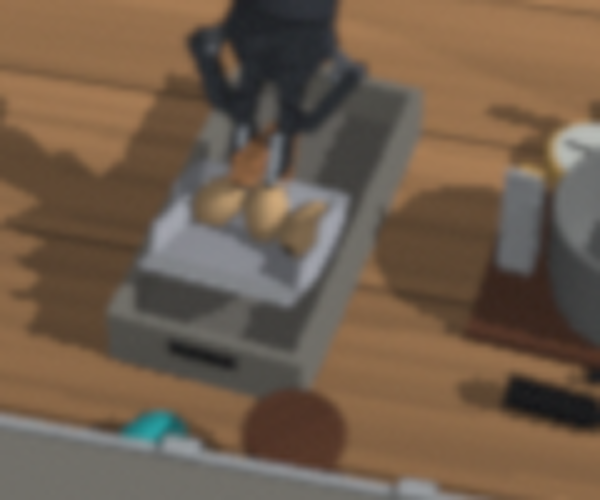

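```bash

python3 -m jog '[{"offset":[-0.02,0,-0.04],"rotation":[0,0,0],"fingers":-1},{"offset":[-0.07,0,-0.14],"rotation":[0,0,0],"fingers":-1},{"offset":[-0.05,0,-0.2],"rotation":[0,0,0],"fingers":-1},{"offset":[0.05,0,-0.2],"rotation":[0,0,0],"fingers":-1},{"offset":[0.05,0,-0.2],"rotation":[0,0,0],"fingers":-1},{"offset":[0.05,0,-0.12],"rotation":[0,0,0],"fingers":-1},{"offset":[0,0,0],"rotation":[0,0,0],"fingers":-1}]'
cat >> h.py <<'E'
C=np.array([.5530,.2632,0]); Y=np.array([.125,.992,0])
def pour(tilt,lipz,back=.025,yaw=82.8):
    r=Rt(yaw,tilt); f=np.array([np.cos(np.radians(yaw)),np.sin(np.radians(yaw)),0])
    return C-back*f+[0,0,lipz]-r.apply([.07,0,.0785]), r
E
python3 - <<'E'
from h import *
p,r=pose();print(p,r.as_matrix().round(3).tolist(),manip.get_obs()['joint_pos'].round(2))
q=pour(22,.22); print(q[0]); plan(*q,16)
E
```

```text
clock: 12.48
position: [0.5136, -0.0046, 0.2338]
ee_rot: [0.968, -0.057, 0.245, 0.012]
ft_force: [-0.0, 0.2, -3.1]
grip_width: 0.19
[ 0.51360832 -0.00459114  0.2338151 ] [[0.873, -0.116, 0.473], [-0.104, -0.993, -0.052], [0.476, -0.004, -0.879]] [-0.87 -0.34  0.6   2.19  0.5   0.82 -2.21]
[0.53804656 0.1448313  0.26656147]
n 16 offset [0.051, -0.049, 0.008] rot [0.0207, -0.0029, -0.0442] mm/row 11 deg/row 5.6
```

```bash

python3 -m jog '[{"offset":[0.051,-0.049,0.008],"rotation":[0.0207,-0.0029,-0.0442],"fingers":-1},{"offset":[0.051,-0.049,0.008],"rotation":[0.0207,-0.0029,-0.0442],"fingers":-1},{"offset":[0.051,-0.049,0.008],"rotation":[0.0207,-0.0029,-0.0442],"fingers":-1},{"offset":[0.051,-0.049,0.008],"rotation":[0.0207,-0.0029,-0.0442],"fingers":-1},{"offset":[0.051,-0.049,0.008],"rotation":[0.0207,-0.0029,-0.0442],"fingers":-1},{"offset":[0.051,-0.049,0.008],"rotation":[0.0207,-0.0029,-0.0442],"fingers":-1},{"offset":[0.051,-0.049,0.008],"rotation":[0.0207,-0.0029,-0.0442],"fingers":-1},{"offset":[0.051,-0.049,0.008],"rotation":[0.0207,-0.0029,-0.0442],"fingers":-1}]'
python3 - <<'E'
from h import *
p,r=pose();print(p,r.as_matrix().round(3).tolist(),manip.get_obs()['joint_pos'].round(2))
plan(*pour(22,.22),8)
E
```

```text
clock: 13.48
position: [0.5559, 0.0641, 0.2499]
ee_rot: [0.922, 0.322, 0.208, -0.061]
ft_force: [0.4, 0.3, -2.5]
grip_width: 0.195
[0.55587197 0.06412454 0.24989647] [[0.707, 0.618, 0.344], [0.568, -0.786, 0.246], [0.422, 0.022, -0.906]] [-1.39 -0.35  1.16  2.    0.18  0.89 -1.18]
n 8 offset [0.052, -0.049, 0.007] rot [0.0206, -0.0025, -0.0441] mm/row 11 deg/row 5.6
```

```bash

python3 -m jog '[{"offset":[0.052,-0.049,0.007],"rotation":[0.0206,-0.0025,-0.0441],"fingers":-1},{"offset":[0.052,-0.049,0.007],"rotation":[0.0206,-0.0025,-0.0441],"fingers":-1},{"offset":[0.052,-0.049,0.007],"rotation":[0.0206,-0.0025,-0.0441],"fingers":-1}]'
python3 - <<'E'
from h import *
p,r=pose();print(p,r.as_matrix().round(3).tolist(),manip.get_obs()['joint_pos'].round(2))
plan(*pour(22,.22),5)
E
```

```text
clock: 13.85
position: [0.5569, 0.0957, 0.2565]
ee_rot: [0.867, 0.453, 0.187, -0.087]
ft_force: [-1.0, -0.7, -2.1]
grip_width: 0.195
[0.55690361 0.09573755 0.25652681] [[0.52, 0.818, 0.245], [0.753, -0.574, 0.32], [0.403, 0.019, -0.915]] [-1.62 -0.4   1.33  1.91  0.16  0.99 -0.91]
n 5 offset [0.052, -0.05, 0.007] rot [0.0206, -0.0026, -0.0441] mm/row 11 deg/row 5.6
```

```bash
cat > kin.py <<'E'
from h import *
import itertools
D=[([-1.22657829,.33218471,-.06469742,1.46011718,.02159527,1.34987547,-.08852485],[.22414,.58345,.25034],[.182394621,.983225406,5.6e-5,-1.9e-6]),
([-1.01,.54,.11,1.22,-.06,1.39,-.2],[.4564,.5488,.2326],[.418,.909,0,0]),
([-.14,.46,.7,1.6,-.31,1.19,-.77],[.5606,-.2776,.1618],[.996,.093,-.001,0]),
([-.69,.07,.63,1.92,-.05,1.17,-1.73],[.4879,.0017,.1874],[.998,-.056,-.003,-.001]),
([-.83,.08,.74,2.19,.12,.41,-1.89],[.5757,-.0117,.1131],[.968,-.057,.244,.013]),
([-.87,-.34,.6,2.19,.5,.82,-2.21],[.5136,-.0046,.2338],[.968,-.057,.245,.012]),
([-1.39,-.35,1.16,2.,.18,.89,-1.18],[.5559,.0641,.2499],[.922,.322,.208,-.061])]
o=manip.get_obs(); D.append((o['joint_pos'],o['position'],o['ee_rot']))
def chain(q,s):
    r=R.identity(); out=[]
    for k in range(7):
        r=r*R.from_rotvec(np.array([0,0,1.]) * s[k]*q[k] if k%2==0 else np.array([0,s[k]*q[k],0])); out.append(r)
    return out
def fit():
    best=None
    for s in itertools.product([1,-1],repeat=7):
        if s[1]<0: continue
        E=[chain(q,s)[-1].inv()*R.from_quat(e) for q,_,e in D]
        # left const allowed? only right const
        # base yaw const: fit by scanning
        for y in (0,np.pi/2,np.pi,-np.pi/2):
            B=R.from_rotvec([0,0,y]); G=[(B*chain(q,s)[-1]).inv()*R.from_quat(e) for q,_,e in D]
            m=R.concatenate(G).mean(); e=max((m.inv()*g).magnitude() for g in G)
            if best is None or e<best[0]: best=(e,s,y,m)
    e,s,y,m=best; B=R.from_rotvec([0,0,y]); A=[];b=[]
    for q,p,_ in D:
        c=chain(q,s); ez=[0,0,1]; ex=[1,0,0]
        A.append(np.column_stack([ez]+[(B*c[i]).apply(v) for i,v in((0,ex),(2,ez),(2,ex),(4,ez),(4,ex),(6,ez))])); b.append(p)
    x,_,rk,_=np.linalg.lstsq(np.vstack(A),np.hstack(b),rcond=None)
    return best,x,np.vstack(A)@x-np.hstack(b)
(e_,s_,y_,m_),x_,res_=fit()
def fk(q):
    B=R.from_rotvec([0,0,y_]); c=chain(q,s_); ez=[0,0,1]; ex=[1,0,0]
    p=x_[0]*np.array(ez)+sum(x_[k+1]*(B*c[i]).apply(v) for k,(i,v) in enumerate(((0,ex),(2,ez),(2,ex),(4,ez),(4,ex),(6,ez))))
    return p,B*c[6]*m_
if __name__=='__main__': print(e_,s_,y_,m_.as_matrix().round(3).tolist(),x_.round(4),res_.round(3))
E
python3 kin.py
```

```text
0.010073666432168775 (-1, 1, -1, 1, -1, 1, -1) 0 [[0.003, -1.0, -0.001], [1.0, 0.003, -0.0], [0.0, -0.001, 1.0]] [ 0.3003 -0.0441  0.4598 -0.0006  0.5356  0.0151  0.3505] [-0.046  0.015  0.002 -0.033  0.024 -0.002 -0.001  0.01  -0.01  -0.014
  0.013 -0.004 -0.008  0.005 -0.01  -0.006  0.009  0.004  0.007 -0.001
  0.007  0.016 -0.001  0.013]
```

```bash
sed -i 's/ez=\[0,0,1\]; ex=\[1,0,0\]/ez=[0,0,1]; ex=[1,0,0]; ey=[0,1,0]/; s/((0,ex),(2,ez)/((0,ex),(0,ey),(1,ex),(2,ez)/' kin.py; python3 kin.py; sed -i 's/(0,ey),(1,ex),/(0,ey),(2,ey),(3,ex),/' kin.py;  python3 kin.py
```

```text
0.010073666432168775 (-1, 1, -1, 1, -1, 1, -1) 0 [[0.003, -1.0, -0.001], [1.0, 0.003, -0.0], [0.0, -0.001, 1.0]] [ 0.2406  0.0016 -0.043  -0.01    0.4633 -0.0016  0.4893  0.0087  0.3138] [-0.005 -0.007  0.003 -0.003 -0.001 -0.002  0.009 -0.002 -0.002  0.001
  0.001  0.001 -0.002  0.004  0.001 -0.008 -0.003 -0.003  0.002  0.001
 -0.001  0.008  0.006  0.002]
0.010073666432168775 (-1, 1, -1, 1, -1, 1, -1) 0 [[0.003, -1.0, -0.001], [1.0, 0.003, -0.0], [0.0, -0.001, 1.0]] [ 0.262  -0.0008 -0.0223 -0.022  -0.0063  0.4481 -0.0023  0.4939  0.0089
  0.3238] [-0.001  0.     0.001 -0.002 -0.    -0.002  0.001 -0.002  0.002 -0.
 -0.     0.002  0.     0.001  0.001  0.    -0.001 -0.001 -0.002 -0.001
 -0.003  0.001  0.001  0.   ]
```

```bash
cat > sim.py <<'E'
from kin import *
from scipy.spatial.transform import Slerp
lo=np.array([-2.6,-.5,-1.47,.16,-1.27,.06,-2.6]);hi=np.array([2.6,2.12,1.34,2.42,4.41,2.06,2.6])
def jac(q):
    p,r=fk(q); J=np.zeros((6,7))
    for k in range(7):
        d=np.array(q,float); d[k]+=1e-5; p2,r2=fk(d); J[:3,k]=(p2-p)/1e-5; J[3:,k]=(r2*r.inv()).as_rotvec()/1e-5
    return J,p,r
def step(q,p1,r1,w=1):
    q=q.copy(); act=np.ones(7,bool)
    for _ in range(12):
        J,p,r=jac(q); e=np.r_[p1-p,(r1*r.inv()).as_rotvec()]
        if np.linalg.norm(e)<1e-4: break
        dq=np.linalg.lstsq(J.T@J+1e-5*np.eye(7),J.T@e,rcond=None)[0]
        qn=np.clip(q+dq,lo+.01,hi-.01)
        bad=(q+dq<lo+.01)|(q+dq>hi-.01)
        if bad.any():
            Jf=J.copy(); Jf[:,bad]=0; e2=e-J[:,bad]@(qn-q)[bad]
            dq=np.linalg.lstsq(Jf.T@Jf+1e-5*np.eye(7),Jf.T@e2,rcond=None)[0]; dq[bad]=(qn-q)[bad]; qn=np.clip(q+dq,lo+.01,hi-.01)
        q=qn
    J,p,r=jac(q)
    return q,np.linalg.norm(p1-p),(r1*r.inv()).magnitude()
def go(q,p1,r1,n):
    p0,r0=fk(q); sl=Slerp([0,1],R.concatenate([r0,r1])); E=0
    for k in range(1,n+1):
        q,a,b=step(q,p0+(p1-p0)*k/n,sl(k/n)); E=max(E,a+b*.1)
    return q,E
E
cat > t.py <<'E'
from sim import *
q0=np.array(manip.get_obs()['joint_pos'])
for yaw in(-7,15,35,55,70,83,100,120):
    q=q0;out=[]
    for t,z in((22,.22),(-10,.15),(-30,.13),(-50,.115)):
        q,E=go(q,*pour(t,z,yaw=yaw),14 if t==22 else 6); out.append('%.3f'%E)
    print(yaw,out,q.round(2))
E
python3 t.py
```

```text
-7 ['0.000', '0.000', '0.000', '0.054'] [-0.13  0.84 -0.33  0.92 -0.27  2.05 -2.22]
15 ['0.000', '0.000', '0.000', '0.784'] [-2.59 -0.49  1.33  1.31 -0.66  2.05  2.59]
35 ['0.000', '0.000', '0.000', '1.350'] [-2.59 -0.49  1.33  1.37 -0.86  2.05  2.59]
55 ['0.000', '0.000', '0.000', '1.120'] [-2.59  0.39  1.33  1.35  4.4   2.05 -2.59]
70 ['0.000', '0.694', '0.838', '0.894'] [-2.59 -0.49  1.33  1.35 -1.26  2.05  2.59]
83 ['0.033', '0.040', '0.000', '0.000'] [-1.32  1.01  1.08  1.21 -0.08  1.78 -0.44]
100 ['0.096', '0.979', '0.748', '0.829'] [-2.59 -0.49  1.33  2.21 -0.6   2.05  2.59]
120 ['0.679', '0.629', '0.670', '0.736'] [-2.59  2.11  1.33  2.22  4.4   2.05 -0.49]
```

```bash
cat > t.py <<'E'
from sim import *
q0=np.array(manip.get_obs()['joint_pos']); p0,r0=fk(q0); print(p0-pose()[0])
for yaw in(50,60,70,76,83,90,97):
  for t1 in (12,5):
    q=q0;out=[]
    for t,z,y,b,n in((t1,.22,55,.09,6),(t1,.2,yaw,.025,8),(-10,.15,yaw,.025,4),(-30,.13,yaw,.025,4),(-42,.12,yaw,.025,4),(-52,.115,yaw,.025,4)):
        q,E=go(q,*pour(t,z,yaw=y,back=b),n); out.append('%.3f(%.2f)'%(E,min((q-lo).min(),(hi-q).min())))
    print(yaw,t1,out,q.round(2))
E
python3 t.py
```

```text
[0.00083135 0.0012824  0.00045302]
50 12 ['0.000(0.12)', '0.000(0.31)', '0.000(0.22)', '0.000(0.25)', '0.000(0.04)', '0.268(0.01)'] [-1.4   1.03  1.33  0.96 -0.42  2.05 -0.72]
50 5 ['0.000(0.23)', '0.000(0.17)', '0.000(0.21)', '0.000(0.24)', '0.000(0.04)', '0.518(0.01)'] [-2.08  0.44  1.33  2.2   0.49  2.05 -1.09]
60 12 ['0.000(0.12)', '0.000(0.13)', '0.000(0.13)', '0.000(0.25)', '0.000(0.12)', '0.074(0.01)'] [-0.97  0.85  0.48  0.95  0.15  2.05 -0.97]
60 5 ['0.000(0.23)', '0.000(0.04)', '0.000(0.17)', '0.000(0.27)', '0.000(0.12)', '0.284(0.01)'] [-1.53  1.18  1.33  1.66 -0.27  2.05 -0.27]
70 12 ['0.000(0.12)', '0.000(0.01)', '0.000(0.12)', '0.000(0.21)', '0.000(0.22)', '0.000(0.08)'] [-1.19  1.09  1.07  1.05 -0.16  1.98 -0.56]
70 5 ['0.000(0.23)', '0.000(0.06)', '0.000(0.16)', '0.000(0.24)', '0.000(0.22)', '0.000(0.08)'] [-1.18  1.07  1.04  1.05 -0.14  1.98 -0.57]
76 12 ['0.000(0.12)', '0.000(0.04)', '0.000(0.12)', '0.000(0.19)', '0.000(0.22)', '0.000(0.16)'] [-1.25  1.07  1.1   1.11 -0.13  1.9  -0.49]
76 5 ['0.000(0.23)', '0.000(0.09)', '0.000(0.16)', '0.000(0.22)', '0.000(0.25)', 
[... 201 characters left out ...]
3 5 ['0.000(0.23)', '0.000(0.14)', '0.000(0.17)', '0.000(0.21)', '0.000(0.23)', '0.000(0.25)'] [-1.32  1.04  1.09  1.19 -0.07  1.8  -0.43]
90 12 ['0.000(0.12)', '0.000(0.16)', '0.000(0.13)', '0.000(0.14)', '0.000(0.16)', '0.000(0.17)'] [-1.41  1.05  1.17  1.27 -0.08  1.7  -0.33]
90 5 ['0.000(0.23)', '0.000(0.19)', '0.000(0.18)', '0.000(0.19)', '0.000(0.21)', '0.000(0.22)'] [-1.39  1.01  1.12  1.27 -0.04  1.7  -0.36]
97 12 ['0.000(0.12)', '0.000(0.21)', '0.000(0.14)', '0.000(0.13)', '0.000(0.13)', '0.000(0.14)'] [-1.48  1.02  1.2   1.35 -0.06  1.59 -0.27]
97 5 ['0.000(0.23)', '0.000(0.23)', '0.000(0.20)', '0.000(0.18)', '0.000(0.19)', '0.000(0.20)'] [-1.47  0.99  1.14  1.35 -0.01  1.6  -0.3 ]
```

```bash
python3 - <<'E'
from h import *
a=plan(*pour(10,.22,yaw=55,back=.09),6)
b=plan(*pour(10,.20,yaw=83),8,start=a)
E
```

```text
n 6 offset [-0.03, -0.11, -0.044] rot [0.0015, -0.02, 0.0004] mm/row 18 deg/row 2.3
n 8 offset [0.051, 0.055, 0.026] rot [0.0053, 0.0, -0.0301] mm/row 12 deg/row 3.5
```

```bash
python3 -m jog '[{"offset":[-0.03,-0.11,-0.044],"rotation":[0.0015,-0.02,0],"fingers":-1},{"offset":[-0.03,-0.11,-0.044],"rotation":[0.0015,-0.02,0],"fingers":-1},{"offset":[-0.03,-0.11,-0.044],"rotation":[0.0015,-0.02,0],"fingers":-1},{"offset":[-0.03,-0.11,-0.044],"rotation":[0.0015,-0.02,0],"fingers":-1},{"offset":[-0.03,-0.11,-0.044],"rotation":[0.0015,-0.02,0],"fingers":-1},{"offset":[-0.03,-0.11,-0.044],"rotation":[0.0015,-0.02,0],"fingers":-1},{"offset":[0,0,0],"rotation":[0,0,0],"fingers":-1}]'
python3 - <<'E'
from h import *
p,r=pose();print(p,r.as_matrix().round(3).tolist(),manip.get_obs()['joint_pos'].round(2))
b=plan(*pour(10,.20,yaw=83),8)
E
```

```text
clock: 14.72
position: [0.4537, 0.1225, 0.2848]
ee_rot: [0.883, 0.461, 0.078, -0.04]
ft_force: [0.3, -0.7, -2.4]
grip_width: 0.194
[0.45369898 0.12250704 0.28479893] [[0.562, 0.821, 0.101], [0.808, -0.571, 0.143], [0.175, 0.001, -0.985]] [-1.41 -0.35  0.93  1.93  0.21  1.27 -1.14]
n 8 offset [0.051, 0.056, 0.026] rot [0.0054, -0.0, -0.0299] mm/row 12 deg/row 3.5
```

```bash
python3 -m jog '[{"offset":[0.051,0.056,0.026],"rotation":[0.0054,0,-0.0299],"fingers":-1},{"offset":[0.051,0.056,0.026],"rotation":[0.0054,0,-0.0299],"fingers":-1},{"offset":[0.051,0.056,0.026],"rotation":[0.0054,0,-0.0299],"fingers":-1},{"offset":[0.051,0.056,0.026],"rotation":[0.0054,0,-0.0299],"fingers":-1},{"offset":[0.051,0.056,0.026],"rotation":[0.0054,0,-0.0299],"fingers":-1},{"offset":[0.051,0.056,0.026],"rotation":[0.0054,0,-0.0299],"fingers":-1},{"offset":[0.051,0.056,0.026],"rotation":[0.0054,0,-0.0299],"fingers":-1},{"offset":[0.051,0.056,0.026],"rotation":[0.0054,0,-0.0299],"fingers":-1}]'
python3 -m jog '[{"offset":[0,0,0],"rotation":[0,0,0],"fingers":-1}]'
python3 - <<'E'
from h import *
p,r=pose();print(p,r.as_matrix().round(3).tolist(),manip.get_obs()['joint_pos'].round(2)); print('lip',p+r.apply([.07,0,.0785]))
a=plan(*pour(10,.20,yaw=83),1)
a=plan(*pour(-8,.145,yaw=83),4)
for t,z in((-35,.125),(-55,.115)): a=plan(*pour(t,z,yaw=83),8 if t>-40 else 6,start=a)
for c in('scene','top'): im=snap(c,c+'p.png')
s=cv2.imread('pics/scenep.png')[150:290,280:420]; t=cv2.imread('pics/topp.png')[150:290,120:260]
cv2.imwrite('pics/i.png',cv2.resize(np.hstack([s,t]),None,fx=2.85,fy=2.85,interpolation=cv2.INTER_CUBIC))
E
```

```text
clock: 15.72
position: [0.5392, 0.1543, 0.2652]
ee_rot: [0.749, 0.657, 0.065, -0.057]
ft_force: [-0.4, -0.4, -1.9]
grip_width: 0.195
clock: 15.85
position: [0.5389, 0.1543, 0.2654]
ee_rot: [0.75, 0.656, 0.065, -0.057]
ft_force: [-0.3, -0.7, -2.3]
grip_width: 0.195
[0.53888193 0.15427546 0.26536464] [[0.131, 0.991, 0.022], [0.976, -0.133, 0.17], [0.172, -0.001, -0.985]] [-1.3   0.27  1.22  1.72 -0.43  1.32 -0.12]
lip [0.54976229 0.23599461 0.20005118]
n 1 offset [0.015, 0.005, 0.004] rot [0.0006, 0.001, -0.0054] mm/row 2 deg/row 0.6
n 4 offset [0.041, 0.001, 0.057] rot [-0.0001, -0.039, -0.0014] mm/row 11 deg/row 4.5
n 8 offset [0.037, -0.0, -0.011] rot [0.0, -0.0295, 0.0] mm/row 6 deg/row 3.4
n 6 offset [0.039, -0.0, -0.018] rot [-0.0, -0.0291, 0.0] mm/row 6 deg/row 3.3
```

View pics/i.png

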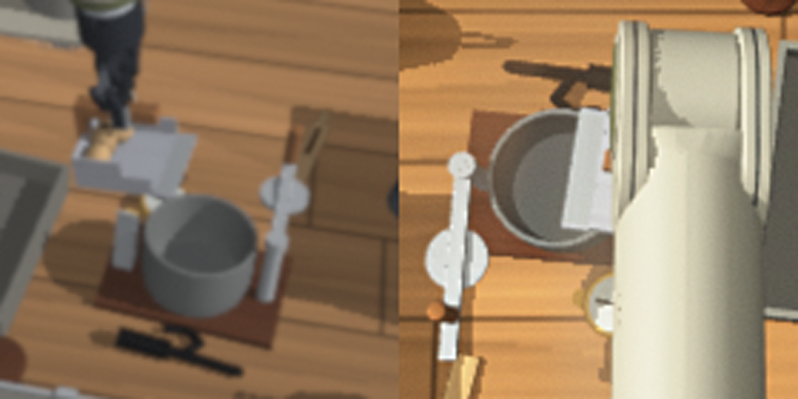

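```bash
python3 -m jog '[{"offset":[0.041,0.001,0.057],"rotation":[0,-0.039,-0.0014],"fingers":-1},{"offset":[0.041,0.001,0.057],"rotation":[0,-0.039,-0.0014],"fingers":-1},{"offset":[0.041,0.001,0.057],"rotation":[0,-0.039,-0.0014],"fingers":-1},{"offset":[0.041,0.001,0.057],"rotation":[0,-0.039,-0.0014],"fingers":-1},{"offset":[0,0,0],"rotation":[0,0,0],"fingers":-1}]'
python3 - <<'E'
from h import *
p,r=pose();print(r.as_matrix()[:,0].round(3).tolist(),manip.get_obs()['joint_pos'].round(2)); print('lip',p+r.apply([.07,0,.0785]))
a=plan(*pour(-35,.125,yaw=83),8)
E
```

```text
clock: 16.58
position: [0.5412, 0.1833, 0.2332]
ee_rot: [0.746, 0.663, -0.052, 0.045]
ft_force: [-0.3, 0.5, -3.0]
grip_width: 0.194
[0.116, 0.984, -0.137] [-1.35  0.49  1.19  1.63 -0.33  1.38 -0.24]
lip [0.54792363 0.24154151 0.14584177]
n 8 offset [0.035, 0.002, -0.009] rot [-0.0, -0.0296, 0.0003] mm/row 6 deg/row 3.4
```

```bash
python3 -m jog '[{"offset":[0.035,0.002,-0.009],"rotation":[0,-0.0296,0],"fingers":-1},{"offset":[0.035,0.002,-0.009],"rotation":[0,-0.0296,0],"fingers":-1},{"offset":[0.035,0.002,-0.009],"rotation":[0,-0.0296,0],"fingers":-1},{"offset":[0.035,0.002,-0.009],"rotation":[0,-0.0296,0],"fingers":-1},{"offset":[0.035,0.002,-0.009],"rotation":[0,-0.0296,0],"fingers":-1},{"offset":[0.035,0.002,-0.009],"rotation":[0,-0.0296,0],"fingers":-1},{"offset":[0.035,0.002,-0.009],"rotation":[0,-0.0296,0],"fingers":-1},{"offset":[0.035,0.002,-0.009],"rotation":[0,-0.0296,0],"fingers":-1}]'
python3 -m jog '[{"offset":[0,0,0],"rotation":[0,0,0],"fingers":-1},{"offset":[0,0,0],"rotation":[0,0,0],"fingers":-1}]'
python3 - <<'E'
from h import *
p,r=pose();print(r.as_matrix()[:,0].round(3).tolist(),manip.get_obs()['joint_pos'].round(2)); print('lip',p+r.apply([.07,0,.0785]))
a=plan(*pour(-52,.117,yaw=83),5)
for c in('scene','top'): im=snap(c,c+'p.png')
s=cv2.imread('pics/scenep.png')[150:290,280:420]; t=cv2.imread('pics/topp.png')[150:290,120:260]
cv2.imwrite('pics/j.png',cv2.resize(np.hstack([s,t]),None,fx=2.85,fy=2.85,interpolation=cv2.INTER_CUBIC))
E
```

```text
clock: 17.58
position: [0.5497, 0.2231, 0.2313]
ee_rot: [0.714, 0.633, -0.224, 0.199]
ft_force: [-0.1, -0.1, -2.1]
grip_width: 0.191
clock: 17.82
position: [0.5495, 0.2226, 0.2308]
ee_rot: [0.714, 0.633, -0.224, 0.198]
ft_force: [-0.1, -0.8, -1.7]
grip_width: 0.195
[0.099, 0.815, -0.571] [-1.35  0.83  1.14  1.37 -0.18  1.62 -0.37]
lip [0.55100579 0.23516665 0.12641621]
n 5 offset [0.044, -0.002, -0.02] rot [-0.0, -0.03, 0.0001] mm/row 7 deg/row 3.4
```

View pics/j.png

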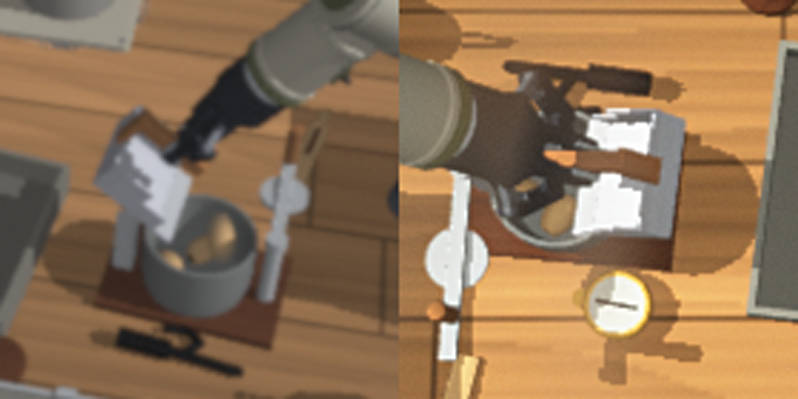

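```bash
cat > t.py <<'E'
from sim import *
q=np.array(manip.get_obs()['joint_pos'])
def rep(n,t,k):
    global q
    q,E=go(q,*t,k); print(n,'%.3f'%E,q.round(2),fk(q)[0].round(3))
rep('up',pour(0,.19,yaw=83),8)
for a in (1,2,3,4):
    p0,_=pour(0,.19,yaw=83); p1=np.array([.5684,-.273,.16]); f=a/4
    rep(a,(p0+(p1-p0)*f+[.0,0,.0],Rt(83-72*f)),4)
rep('dn',(np.array([.5684,-.273,.08]),Rt(11)),4)
E
python3 t.py
python3 - <<'E'
from h import *
a=plan(*pour(0,.19,yaw=83),8)
plan(np.array([.5684,-.273,.16]),Rt(11),16,start=a)
E
```

```text
up 0.000 [-1.34  0.37  1.22  1.64 -0.35  1.38 -0.2 ] [0.541 0.169 0.268]
1 0.000 [-1.22  0.38  1.3   1.72 -0.38  1.33 -0.29] [0.548 0.058 0.241]
2 0.000 [-1.    0.46  1.31  1.74 -0.46  1.3  -0.34] [ 0.555 -0.052  0.214]
3 0.000 [-0.72  0.58  1.27  1.7  -0.58  1.3  -0.4 ] [ 0.562 -0.163  0.187]
4 0.000 [-0.44  0.72  1.22  1.61 -0.7   1.32 -0.49] [ 0.568 -0.273  0.16 ]
dn 0.000 [-0.4   0.8   1.14  1.67 -0.77  1.19 -0.45] [ 0.568 -0.273  0.08 ]
n 8 offset [-0.054, -0.001, -0.015] rot [-0.0001, 0.038, 0.0001] mm/row 8 deg/row 4.4
n 16 offset [-0.141, 0.138, 0.045] rot [0.0, -0.0, 0.0393] mm/row 30 deg/row 4.5
```

```bash
python3 -m jog '[{"offset":[-0.054,0,-0.015],"rotation":[0,0.038,0],"fingers":-1},{"offset":[-0.054,0,-0.015],"rotation":[0,0.038,0],"fingers":-1},{"offset":[-0.054,0,-0.015],"rotation":[0,0.038,0],"fingers":-1},{"offset":[-0.054,0,-0.015],"rotation":[0,0.038,0],"fingers":-1},{"offset":[-0.054,0,-0.015],"rotation":[0,0.038,0],"fingers":-1},{"offset":[-0.054,0,-0.015],"rotation":[0,0.038,0],"fingers":-1},{"offset":[-0.054,0,-0.015],"rotation":[0,0.038,0],"fingers":-1},{"offset":[-0.054,0,-0.015],"rotation":[0,0.038,0],"fingers":-1}]'
python3 -m jog '[{"offset":[-0.1,0.1,0.03],"rotation":[0,0,0.0393],"fingers":-1},{"offset":[-0.141,0.138,0.045],"rotation":[0,0,0.0393],"fingers":-1},{"offset":[-0.141,0.138,0.045],"rotation":[0,0,0.0393],"fingers":-1},{"offset":[-0.141,0.138,0.045],"rotation":[0,0,0.0393],"fingers":-1},{"offset":[-0.141,0.138,0.045],"rotation":[0,0,0.0393],"fingers":-1}]'
cat > t2.py <<'E'
from sim import *
q=np.array(manip.get_obs()['joint_pos']); p,r=pose(); print(p,r.as_matrix().round(3).tolist(),q.round(2))
n=11; T=(np.array([.5684,-.273,.16]),Rt(11)); plan(*T,n)
E
python3 t2.py
python3 - <<'E'
from h import *
for c in ('scene','top'):
    snap(c,c+'q.png'); print(c,[(np.round(d['bbox']).tolist(),round(d['conf'],2)) for d in manip.recognise(c,'float1')])
s=cv2.imread('pics/sceneq.png')[180:290,300:400]; t=cv2.imread('pics/topq.png')[170:280,120:220]
cv2.imwrite('pics/k.png',cv2.resize(np.hstack([s,t]),None,fx=4,fy=4,interpolation=cv2.INTER_CUBIC))
E
```

```text
clock: 18.92
position: [0.5428, 0.1686, 0.2685]
ee_rot: [0.749, 0.663, 0.0, -0.001]
ft_force: [0.4, 0.6, -2.0]
grip_width: 0.196
clock: 19.55
position: [0.6081, 0.0456, 0.2367]
ee_rot: [0.864, 0.503, -0.001, -0.0]
ft_force: [-0.3, -0.4, -1.9]
grip_width: 0.195
[0.60811528 0.04558583 0.23669427] [[0.494, 0.869, -0.002], [0.869, -0.494, -0.001], [-0.002, -0.001, -1.0]] [-1.    0.55  1.2   1.57 -0.51  1.38 -0.27]
n 11 offset [-0.142, 0.142, 0.047] rot [-0.0, 0.0001, 0.0392] mm/row 31 deg/row 4.5
scene [([245.0, 274.0, 254.0, 278.0], 0.62), ([357.0, 238.0, 362.0, 242.0], 0.61)]
top [([276.0, 142.0, 291.0, 156.0], 0.54), ([161.0, 201.0, 175.0, 210.0], 0.5), ([184.0, 205.0, 195.0, 221.0], 0.48), ([133.0, 204.0, 153.0, 276.0], 0.28)]
```

View pics/k.png

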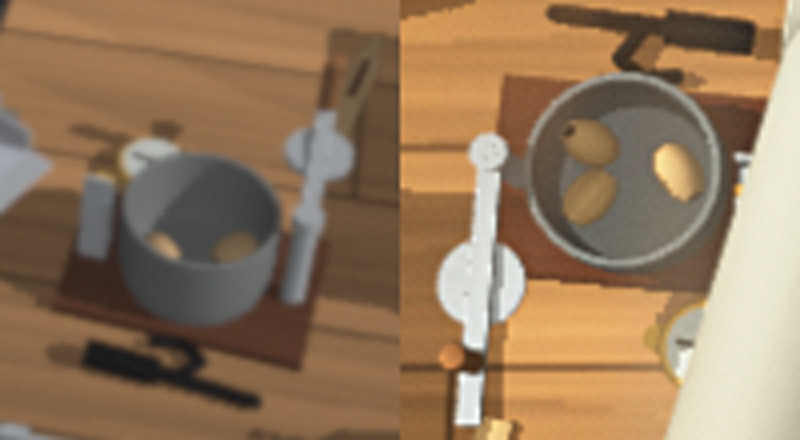

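```bash
python3 -m jog '[{"offset":[-0.142,0.142,0.047],"rotation":[0,0,0.0392],"fingers":-1},{"offset":[-0.142,0.142,0.047],"rotation":[0,0,0.0392],"fingers":-1},{"offset":[-0.142,0.142,0.047],"rotation":[0,0,0.0392],"fingers":-1},{"offset":[-0.142,0.142,0.047],"rotation":[0,0,0.0392],"fingers":-1},{"offset":[-0.142,0.142,0.047],"rotation":[0,0,0.0392],"fingers":-1},{"offset":[-0.142,0.142,0.047],"rotation":[0,0,0.0392],"fingers":-1},{"offset":[-0.142,0.142,0.047],"rotation":[0,0,0.0392],"fingers":-1},{"offset":[-0.142,0.142,0.047],"rotation":[0,0,0.0392],"fingers":-1}]'
python3 -m jog '[{"offset":[-0.142,0.142,0.047],"rotation":[0,0,0.0392],"fingers":-1},{"offset":[-0.142,0.142,0.047],"rotation":[0,0,0.0392],"fingers":-1},{"offset":[-0.142,0.142,0.047],"rotation":[0,0,0.0392],"fingers":-1},{"offset":[0,0,0],"rotation":[0,0,0],"fingers":-1}]'
python3 t2.py; python3 -c "
from h import *
plan(np.array([.570,-.273,.085]),Rt(11),4)"
```

```text
clock: 20.75
position: [0.6076, -0.1894, 0.1806]
ee_rot: [0.977, 0.214, -0.001, 0.0]
ft_force: [0.8, 0.6, -1.4]
grip_width: 0.201
clock: 21.25
position: [0.568, -0.273, 0.1597]
ee_rot: [0.995, 0.096, -0.001, 0.001]
ft_force: [-0.1, 0.6, -1.8]
grip_width: 0.197
[ 0.56795118 -0.27300679  0.15970144] [[0.982, 0.191, -0.003], [0.191, -0.982, -0.002], [-0.003, 0.001, -1.0]] [-0.45  0.74  1.24  1.6  -0.71  1.32 -0.49]
n 11 offset [0.0, 0.0, -0.0] rot [0.0001, 0.0001, 0.0] mm/row 0 deg/row 0.0
n 4 offset [0.004, 0.001, 0.124] rot [0.0001, 0.0004, 0.0] mm/row 19 deg/row 0.0
```

```bash
python3 -m jog '[{"offset":[0.004,0,0.124],"rotation":[0,0.0004,0],"fingers":-1},{"offset":[0.004,0,0.124],"rotation":[0,0.0004,0],"fingers":-1},{"offset":[0.004,0,0.124],"rotation":[0,0.0004,0],"fingers":-1},{"offset":[0.004,0,0.124],"rotation":[0,0.0004,0],"fingers":-1},{"offset":[0,0,0.02],"rotation":[0,0,0],"fingers":-1},{"offset":[0,0,0.018],"rotation":[0,0,0],"fingers":-1},{"offset":[0,0,0],"rotation":[0,0,0],"fingers":-1}]'; python3 t2.py
```

```text
clock: 22.12
position: [0.5718, -0.2716, 0.0798]
ee_rot: [0.995, 0.097, 0.001, 0.001]
ft_force: [-1.4, -0.3, -1.8]
grip_width: 0.197
[ 0.57184026 -0.27158293  0.07981962] [[0.981, 0.194, 0.001], [0.194, -0.981, -0.001], [0.001, 0.002, -1.0]] [-0.41  0.82  1.15  1.66 -0.79  1.2  -0.44]
n 11 offset [-0.002, 0.0, -0.049] rot [0.0001, -0.0, 0.0001] mm/row 7 deg/row 0.0
```

```bash
python3 -m jog '[{"offset":[0,0,0.011],"rotation":[0,0,0],"fingers":-1},{"offset":[0,0,0],"rotation":[0,0,0],"fingers":-1},{"offset":[0,0,0],"rotation":[0,0,0],"fingers":0.3},{"offset":[0,0,0],"rotation":[0,0,0],"fingers":0.3},{"offset":[0,0,0],"rotation":[0,0,0],"fingers":0.3},{"offset":[0,0,-0.08],"rotation":[0,0,0],"fingers":0.3},{"offset":[0,0,-0.3],"rotation":[0,0,0],"fingers":0.3},{"offset":[0,0,-0.4],"rotation":[0,0,0],"fingers":0.3}]'; python3 - <<'E'
from h import *
p,r=pose(); o=manip.get_obs(); print(p,o['joint_pos'].round(2))
im=snap('scene','scene2.png'); t=snap('top','top2.png')
for q in('bailer','keeper_peg'): 
  for c in('scene','top'): print(c,q,[(np.round(d['bbox']).tolist(),round(d['conf'],2)) for d in manip.recognise(c,q)][:3])
h=np.array([.5638,.3526])
for n,w in dict(peg=(.4181,.3615,.17)).items(): print(n,w2px('scene',w),w2px('top',w))
E
```

```text
clock: 23.12
position: [0.571, -0.2708, 0.1959]
ee_rot: [0.995, 0.097, -0.001, 0.0]
ft_force: [2.0, -0.5, 0.0]
grip_width: 0.645
[ 0.571035   -0.27084006  0.19592936] [-0.46  0.71  1.26  1.56 -0.68  1.38 -0.51]
scene bailer [([190.0, 204.0, 219.0, 246.0], 0.84), ([244.0, 199.0, 306.0, 269.0], 0.45), ([140.0, 178.0, 157.0, 205.0], 0.31)]
top bailer [([340.0, 189.0, 350.0, 201.0], 0.6), ([435.0, 236.0, 470.0, 258.0], 0.39), ([239.0, 125.0, 259.0, 156.0], 0.3)]
scene keeper_peg [([375.0, 198.0, 388.0, 236.0], 0.82)]
top keeper_peg [([133.0, 204.0, 154.0, 277.0], 0.88), ([339.0, 192.0, 344.0, 198.0], 0.48)]
peg [384.01412281 194.00050745] [132.77536636 258.94055531]
```

```bash
cat >> h.py <<'E'
H=C+.09*Y; X=np.array([.992,-.125,0])
def peg(a,z,rad=.145): return H-rad*(np.cos(a)*Y+np.sin(a)*X)+[0,0,z]
E
cat > t.py <<'E'
from sim import *
q0=np.array(manip.get_obs()['joint_pos'])
for y0,y1 in((-4,82),(20,62),(10,96),(40,40),(60,60),(80,80),(100,100),(50,100)):
    q=q0;out=[]
    for (t,n) in [((peg(1.506,.25),Rt(y0)),14),((peg(1.506,.152),Rt(y0)),4)]+[((peg(1.506*(1-k/6)-.01,.152),Rt(y0+(y1-y0)*k/6)),3) for k in range(1,7)]+[((peg(0,.25),Rt(y1)),3)]:
        q,E=go(q,*t,n); m=np.r_[q-lo,hi-q]; out.append('%.2f/%d'%(m.min() if E<.002 else -E,m.argmin()%7+1))
    print(y0,y1,out,q.round(2))
E
python3 t.py; python3 -c "
from h import *
print(peg(1.506,.17),peg(0,.17))"
```

```text
-4 82 ['0.19/3', '0.27/3', '0.29/3', '0.32/3', '0.36/3', '0.41/3', '0.47/3', '0.54/3', '0.49/3'] [-1.13  0.31  0.85  1.61 -0.24  1.33 -0.39]
20 62 ['0.21/3', '0.29/3', '0.28/3', '0.29/3', '0.30/3', '0.34/3', '0.38/3', '0.43/3', '0.38/3'] [-1.21  0.34  0.96  1.62 -0.29  1.34 -0.7 ]
10 96 ['0.20/3', '0.28/3', '0.30/3', '0.33/3', '0.37/3', '0.42/3', '0.48/3', '0.54/3', '0.50/3'] [-1.12  0.31  0.84  1.61 -0.23  1.33 -0.15]
40 40 ['0.23/3', '0.31/3', '0.27/3', '0.25/3', '0.24/3', '0.26/3', '0.29/3', '0.33/3', '0.25/3'] [-1.29  0.39  1.09  1.62 -0.35  1.35 -1.03]
60 60 ['0.25/3', '0.32/3', '0.29/3', '0.26/3', '0.26/3', '0.27/3', '0.30/3', '0.34/3', '0.26/3'] [-1.28  0.38  1.08  1.62 -0.34  1.35 -0.68]
80 80 ['0.27/3', '0.34/3', '0.30/3', '0.28/3', '0.27/3', '0.29/3', '0.31/3', '0.35/3', '0.28/3'] [-1.27  0.38  1.06  1.62 -0.34  1.35 -0.34]
100 100 ['0.29/3', '0.35/3', '0.32/3', '0.30/3', '0.29/3', '0.30/3', '0.33/3', '0.36/3', '0.29/3'] [-1.27  0.37  1.05  1.62 -0.33  1.35  0.  ]
50 100 ['0.24/3', '0.31/3', '0.31/3', '0.32/3', '0.34/3', '0.37/3', '0.42/3', '0.47/3', '0.41/3'] [-1.18  0.33  0.93  1.61 -0.27  1.33 -0.05]
[0.41953824 0.36125318 0.17      ] [0.546125 0.20864  0.17    ]
```

```bash
python3 -c "
from h import *
a=plan(np.array([.4188,.3614,.25]),Rt(-4),14)"
```

```text
n 14 offset [-0.051, -0.306, -0.027] rot [0.0, 0.0, 0.0095] mm/row 47 deg/row 1.1
```

```bash
python3 -m jog '[{"offset":[-0.051,-0.306,-0.06],"rotation":[0,0,0.0095],"fingers":0.5},{"offset":[-0.051,-0.306,-0.06],"rotation":[0,0,0.0095],"fingers":0.5},{"offset":[-0.051,-0.306,-0.06],"rotation":[0,0,0.0095],"fingers":0.5},{"offset":[-0.051,-0.306,-0.06],"rotation":[0,0,0.0095],"fingers":0.5},{"offset":[-0.051,-0.306,-0.06],"rotation":[0,0,0.0095],"fingers":0.5},{"offset":[-0.051,-0.306,-0.06],"rotation":[0,0,0.0095],"fingers":0.5},{"offset":[-0.051,-0.306,0],"rotation":[0,0,0.0095],"fingers":0.5}]'
python3 -m jog '[{"offset":[-0.051,-0.306,0],"rotation":[0,0,0.0095],"fingers":0.5},{"offset":[-0.051,-0.306,0],"rotation":[0,0,0.0095],"fingers":0.5},{"offset":[-0.051,-0.306,0],"rotation":[0,0,0.0095],"fingers":0.5},{"offset":[-0.051,-0.306,0],"rotation":[0,0,0.0095],"fingers":0.5},{"offset":[-0.051,-0.306,0],"rotation":[0,0,0.0095],"fingers":0.5},{"offset":[-0.051,-0.306,0],"rotation":[0,0,0.0095],"fingers":0.5},{"offset":[-0.051,-0.306,0],"rotation":[0,0,0.0095],"fingers":0.5},{"offset":[0,0,0],"rotation":[0,0,0],"fingers":0.5}]'
python3 -c "
from h import *
print(manip.get_obs()['joint_pos'].round(2))
a=plan(np.array([.4188,.3614,.20]),Rt(-4),1)
plan(np.array([.4188,.3614,.152]),Rt(-4),4)"
```

```text
clock: 24.3
position: [0.4736, 0.0416, 0.2484]
ee_rot: [0.999, 0.033, 0.0, -0.002]
ft_force: [0.3, 0.8, -1.6]
grip_width: 0.75
clock: 25.3
position: [0.4169, 0.3626, 0.246]
ee_rot: [0.999, -0.032, -0.0, 0.002]
ft_force: [-0.2, -0.1, -0.2]
grip_width: 0.749
[-1.58  0.23  0.91  1.7  -0.19  1.31 -2.27]
n 1 offset [0.013, 0.006, 0.307] rot [0.0021, 0.0002, 0.0027] mm/row 46 deg/row 0.4
n 4 offset [0.003, 0.001, 0.157] rot [0.0005, 0.0, 0.0007] mm/row 24 deg/row 0.1
```

```bash
python3 -m jog '[{"offset":[0.003,0.001,0.157],"rotation":[0.0005,0,0.0007],"fingers":0.5},{"offset":[0.003,0.001,0.157],"rotation":[0.0005,0,0.0007],"fingers":0.5},{"offset":[0.003,0.001,0.157],"rotation":[0.0005,0,0.0007],"fingers":0.5},{"offset":[0.003,0.001,0.157],"rotation":[0.0005,0,0.0007],"fingers":0.5},{"offset":[0,0,0],"rotation":[0,0,0],"fingers":-1},{"offset":[0,0,0],"rotation":[0,0,0],"fingers":-1},{"offset":[0,0,0],"rotation":[0,0,0],"fingers":-1},{"offset":[0,0,0],"rotation":[0,0,0],"fingers":-1}]' 40
python3 - <<'E'
from h import *
p,r=pose(); print(p,r.as_matrix()[:,0].round(3)); d=p-H; print('a',np.arctan2(-d@X,-d@Y),np.hypot(*d[:2]))
s=(p,r)
for k in (1,2,3): s=plan(peg(1.506-.502*k,p[2]),Rt(-4+28.7*k),6,start=s)
E
```

```text
clock: 26.3
position: [0.4213, 0.3588, 0.1547]
ee_rot: [0.999, -0.038, 0.001, -0.002]
ft_force: [-0.9, -0.6, 6.0]
grip_width: 0.197
[0.42132464 0.35876264 0.15467969] [ 0.997 -0.076  0.001]
a 1.4893780941838985 0.14306337402745795
n 6 offset [0.003, 0.078, -0.0] rot [-0.0003, -0.0002, -0.0422] mm/row 12 deg/row 4.8
n 6 offset [0.004, 0.081, 0.0] rot [0.0, 0.0, -0.0417] mm/row 12 deg/row 4.8
n 6 offset [0.004, 0.081, 0.0] rot [-0.0, 0.0, -0.0417] mm/row 12 deg/row 4.8
```

```bash
python3 -m jog '[{"offset":[0.003,0.04,0],"rotation":[0,0,-0.022],"fingers":-1},{"offset":[0.003,0.08,0],"rotation":[0,0,-0.042],"fingers":-1},{"offset":[0.003,0.08,0],"rotation":[0,0,-0.042],"fingers":-1},{"offset":[0.003,0.08,0],"rotation":[0,0,-0.042],"fingers":-1},{"offset":[0.003,0.08,0],"rotation":[0,0,-0.042],"fingers":-1},{"offset":[0.003,0.08,0],"rotation":[0,0,-0.042],"fingers":-1}]'
cat > k.py <<'E'
from h import *
import sys
p,r=pose(); d=p-H; a=np.arctan2(-d@X,-d@Y); f=float(sys.argv[1]); n=int(sys.argv[2])
print('a',a,np.hypot(*d[:2]),r.as_matrix()[:,0].round(3),manip.get_obs()['joint_pos'].round(2))
plan(peg(f,p[2]),Rt(-4+(1.506-f)*57.3),n)
E
python3 k.py .5 6
```

```text
clock: 27.05
position: [0.4344, 0.2944, 0.1548]
ee_rot: [0.981, 0.194, 0.004, -0.002]
ft_force: [18.2, 8.1, -11.0]
grip_width: 0.195
a 1.0249747251745014 0.14226646859977976 [0.925 0.38  0.01 ] [-1.42  0.23  0.84  1.89 -0.19  1.09 -1.69]
n 6 offset [0.003, 0.084, -0.0] rot [-0.0, -0.0009, -0.0455] mm/row 13 deg/row 5.2
```

```bash
sed -i 's/rad=.145/rad=.1405/' h.py; python3 k.py .5 6
```

```text
a 1.0249747251745014 0.14226646859977976 [0.925 0.38  0.01 ] [-1.42  0.23  0.84  1.89 -0.19  1.09 -1.69]
n 6 offset [0.007, 0.082, -0.0] rot [-0.0, -0.0009, -0.0455] mm/row 12 deg/row 5.2
```

```bash
python3 -m jog '[{"offset":[0.014,0.08,0],"rotation":[0,-0.001,-0.045],"fingers":-1},{"offset":[0.01,0.082,0],"rotation":[0,-0.001,-0.045],"fingers":-1},{"offset":[0.007,0.082,0],"rotation":[0,-0.001,-0.045],"fingers":-1}]'
python3 k.py .5 3
```

```text
clock: 27.42
position: [0.4541, 0.2636, 0.1547]
ee_rot: [0.946, 0.324, -0.0, -0.001]
ft_force: [5.2, 2.7, 1.8]
grip_width: 0.194
a 0.7666411989058527 0.14156014213254117 [0.79  0.614 0.001] [-1.32  0.23  0.81  1.88 -0.19  1.11 -1.35]
n 3 offset [0.007, 0.083, -0.0] rot [-0.0004, -0.0002, -0.046] mm/row 13 deg/row 5.3
```

```bash
python3 -m jog '[{"offset":[0.007,0.083,0],"rotation":[0,0,-0.046],"fingers":-1},{"offset":[0.006,0.083,0],"rotation":[0,0,-0.046],"fingers":-1},{"offset":[0.006,0.083,0],"rotation":[0,0,-0.046],"fingers":-1}]'
python3 k.py 0.12 4
```

```text
clock: 27.8
position: [0.4817, 0.238, 0.1547]
ee_rot: [0.892, 0.451, 0.0, -0.001]
ft_force: [4.8, 0.5, 3.9]
grip_width: 0.197
a 0.49966814248993635 0.14113925406931477 [0.593 0.805 0.001] [-1.22  0.26  0.78  1.85 -0.21  1.11 -1.  ]
n 4 offset [0.006, 0.089, -0.0] rot [-0.0002, -0.0002, -0.0475] mm/row 13 deg/row 5.4
```

```bash
python3 -m jog '[{"offset":[0.006,0.089,0],"rotation":[0,0,-0.0475],"fingers":-1},{"offset":[0.006,0.089,0],"rotation":[0,0,-0.0475],"fingers":-1},{"offset":[0.006,0.089,0],"rotation":[0,0,-0.0475],"fingers":-1},{"offset":[0.006,0.085,0],"rotation":[0,0,-0.0475],"fingers":-1}]'
python3 k.py -0.01 3
```

```text
clock: 28.3
position: [0.5296, 0.2158, 0.1546]
ee_rot: [0.791, 0.611, -0.0, -0.001]
ft_force: [0.6, 0.5, 9.6]
grip_width: 0.197
a 0.12311894413443257 0.14102893297920172 [0.252 0.968 0.001] [-1.06  0.34  0.72  1.76 -0.25  1.14 -0.52]
n 3 offset [0.002, 0.042, -0.0] rot [-0.0002, -0.0002, -0.0217] mm/row 6 deg/row 2.5
```

```bash
python3 -m jog '[{"offset":[0.002,0.042,0],"rotation":[0,0,-0.0217],"fingers":-1},{"offset":[0.002,0.042,0],"rotation":[0,0,-0.0217],"fingers":-1},{"offset":[0.002,0.042,0],"rotation":[0,0,-0.0217],"fingers":-1},{"offset":[0,0,0],"rotation":[0,0,0],"fingers":-1}]'
python3 k.py -0.03 1
```

```text
clock: 28.8
position: [0.5483, 0.2125, 0.1547]
ee_rot: [0.75, 0.661, 0.0, -0.0]
ft_force: [4.1, -1.5, 6.8]
grip_width: 0.196
a -0.01169562887314796 0.14088349303833747 [0.126 0.992 0.001] [-1.    0.38  0.69  1.71 -0.26  1.15 -0.37]
n 1 offset [0.003, 0.017, -0.0] rot [-0.0003, -0.0003, -0.0111] mm/row 3 deg/row 1.3
```

```bash
python3 -m jog '[{"offset":[0,0.025,0],"rotation":[0,0,0],"fingers":-1},{"offset":[0,0.02,0],"rotation":[0,0,0],"fingers":-1},{"offset":[0,0,0],"rotation":[0,0,0],"fingers":-1}]'
python3 k.py -0.03 1
```

```text
clock: 29.18
position: [0.5515, 0.2121, 0.1544]
ee_rot: [0.75, 0.661, -0.003, -0.003]
ft_force: [-17.5, -4.4, 21.8]
grip_width: 0.2
a -0.03490474671499367 0.14096284339540435 [ 0.125  0.992 -0.001] [-0.99  0.39  0.69  1.7  -0.27  1.16 -0.36]
n 1 offset [0.003, -0.005, 0.0] rot [-0.0042, 0.0003, -0.0106] mm/row 1 deg/row 1.3
```

```bash
python3 -m jog '[{"offset":[0,-0.01,0],"rotation":[0,0,0],"fingers":0.5},{"offset":[0,0,0],"rotation":[0,0,0],"fingers":0.5},{"offset":[0,0,0],"rotation":[0,0,0],"fingers":0.5},{"offset":[0,0,-0.3],"rotation":[0,0,0],"fingers":0.5},{"offset":[0,0,-0.4],"rotation":[0,0,0],"fingers":0.5},{"offset":[-0.4,0,0],"rotation":[0,0,0],"fingers":0.5},{"offset":[-0.4,0,0],"rotation":[0,0,0],"fingers":0.5},{"offset":[-0.4,0,0],"rotation":[0,0,0],"fingers":0.5}]'
python3 -m jog '[{"offset":[-0.4,0,0],"rotation":[0,0,0],"fingers":0.5},{"offset":[0,0.3,0],"rotation":[0,0,0],"fingers":0.5},{"offset":[0,0,0],"rotation":[0,0,0],"fingers":0.5}]'
python3 - <<'E'
from h import *
s=snap('scene','scene3.png'); t=snap('top','top3.png')
for c in('scene','top'):
  for q in('bailer','keeper_peg','float1'): print(c,q,[(np.round(d['bbox']).tolist(),round(d['conf'],2)) for d in manip.recognise(c,q)][:4])
for a in(0,.1): print(a,w2px('top',peg(a,.17,.145)),w2px('scene',peg(a,.17,.145)))
s=cv2.imread('pics/scene3.png')[180:290,180:400]; t=cv2.imread('pics/top3.png')[170:280,110:330]
cv2.imwrite('pics/l.png',cv2.resize(np.vstack([s,t]),None,fx=2.7,fy=2.7,interpolation=cv2.INTER_CUBIC))
E
```

```text
clock: 30.18
position: [0.5289, 0.032, 0.2582]
ee_rot: [0.75, 0.661, -0.001, -0.001]
ft_force: [0.3, -0.6, 0.3]
grip_width: 0.747
clock: 30.55
position: [0.5677, -0.0317, 0.2564]
ee_rot: [0.751, 0.661, -0.003, -0.001]
ft_force: [-0.5, 0.3, -0.5]
grip_width: 0.75
scene bailer [([187.0, 204.0, 220.0, 249.0], 0.58)]
scene keeper_peg [([327.0, 215.0, 380.0, 237.0], 0.94)]
scene float1 [([246.0, 273.0, 255.0, 278.0], 0.42), ([351.0, 239.0, 366.0, 244.0], 0.37)]
top bailer [([336.0, 184.0, 382.0, 233.0], 0.87)]
top keeper_peg [([139.0, 201.0, 211.0, 222.0], 0.92)]
top float1 [([436.0, 233.0, 471.0, 257.0], 0.56), ([162.0, 202.0, 170.0, 205.0], 0.52), ([188.0, 206.0, 195.0, 221.0], 0.42)]
0 [191.97455823 210.87801122] [336.46348149 212.29253748]
0.1 [190.92017536 216.14924953] [337.7458987  209.54622795]
```

View pics/l.png

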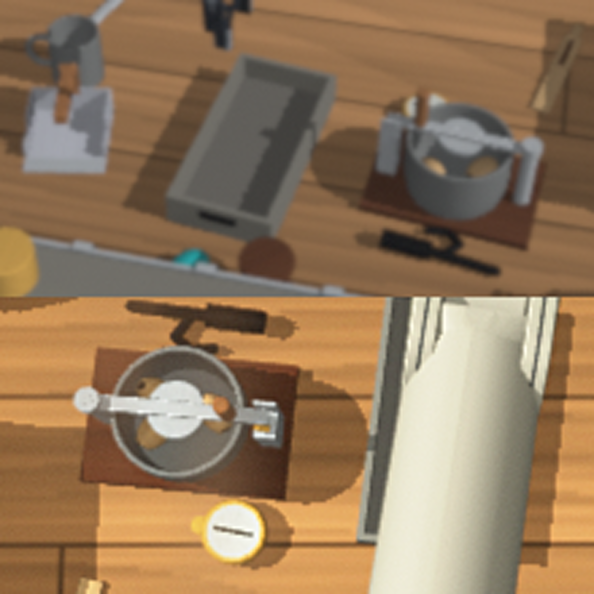

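```bash
python3 -c "
from workcell import manip
print(manip.hand_in())"
```

```text
the job is handed in; nothing more can be done
None
```

I scooped the three floats out of the tray with the bailer and tipped them into the crock. I set the bailer back down in its place, gripped the keeper bar's peg, swung the bar shut to its stop, and handed the job in at about 31 s.

- **Floats:** After the pour, the pictures showed all three in the crock and none elsewhere. In the last pictures the bar and disc partly cover the crock. I could still see floats inside it, but the detector picked out only two, so the full count rests on the earlier picture.
- **Keeper:** At the stop I measured about -17 N on the tool along x. After release the peg sat about 1 px from where it should be when shut, roughly -0.02 rad, so it was below the 0.045 rad limit.
- **Bailer:** It looks flat on the bench, within a few pixels of its starting place in both cameras. Nothing I saw suggests it was moved after I let go.
- **Other things:** In the last pictures the compass, boathook and mug look where they started. I checked none of the eight by measurement, and the jar and sinker are not in that last picture.
- **Disagreements:** My estimate of the hinge was a few millimetres off, and partway through the swing I was pulling the bar outward with about 20 N. I shortened the radius I was using and it fell to about 6 N. On the way to the crock the third joint came within 0.01 rad of its limit without, by my reading, passing it; I changed the path there.

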